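# Clear the cafe table into the pull-out condiment tray

### The job

Clear the cafe table for closing: pull the condiment tray out from under the shelf of the waiter's station, stand every condiment piece that is on the table (salt shaker, pepper mill, sugar pourer, lidded mustard pot, toothpick holder, oil cruet - some may be missing today) upright on the tray's floor, and then slide the loaded tray fully home under the shelf with everything still standing. The folded metal table sign is to hang astride the brass towel rail at the side of the station. Leave the flowers, the coffee cup, the tumbler and the saucer standing where they are.

Things in the scene. Friction and masses are not known exactly. Their poses are not given: they have to be found in the camera images.
- shelf_edge (a point): Middle of the lower front edge of the shelf of the dark-wood waiter's station (fixed): shelf underside 160, top 180 mm above the table, on two side cheeks 278 mm apart inside, crockery on top. x away from the robot (the shelf runs 205 mm that way), y left, z up; the tray slides out along -x. A brass towel rail sticks out forwards beside the left (+y) cheek.
- tray (a joint): Wooden pull-out tray on level runners, 270 mm wide (y), 210 deep (x), inside 260 by 200; walls 5 mm thick, 52 mm above the table, 35 above the tray's floor. Value in m: 0 fully home under the shelf, 0.225 fully out towards the robot; starts at 0 to 0.03, stays where it is left, slides with about 2 N.
- tray_front (a point): Middle of the front inner edge of the tray's floor, on the floor's upper face, 17 mm above the table; it moves with the tray; x away from the robot (the inside runs from x = 0 to 0.20), y to the left (inside from -0.13 to 0.13). With the tray fully out it is 250 mm in front of the shelf's edge, with the tray home 25 mm in front.
- tray_handle (a point): Middle of the tray's steel bar handle: a level round bar 12 mm thick and 110 mm long along y, 42 mm above the table and 42 mm in front of the tray's front wall (36 mm free between). It can be pinched from above with one finger behind the bar.
- rail_mid (a point): Middle of the towel rail, on its axis, 185 mm up, 205 mm left (+y) of the station's middle: level round brass bar, 12 mm thick, along the station's x, open above and below, free for 80 mm either way (a 21 mm ball ends it towards the robot, a bracket at the far end). 70 mm clear of the tray's side.
- sign: Blank folded steel table sign: an inverted U of 3 mm sheet, 80 mm long (its x), 80 high, flat top 26 mm wide (y), legs flaring 8 degrees to 47 mm at the foot; gap between the legs 20 mm at the top, 41 at the foot. 120 g. Stands on its legs at the start; can be gripped across the top. Origin: centre of its underside, z up.
- sign_top (a point): Centre of the sign's flat top, upper face, 80 mm above its feet; it is 9 to 10 mm above the rail's axis when the sign hangs on the rail.
- salt: Salt shaker: round glass 42 mm in diameter, steel cap 44 mm from 66 to 84 mm up, 92 mm high, 120 g. The origin is the centre of its underside, z up; standing upright on the table at the start.
- mill: Turned dark-wood pepper mill, 118 mm high: foot 52 mm in diameter, waist 38 mm, head 42 mm from 72 to 106 mm up, small steel knob on top, 140 g. The origin is the centre of its underside, z up; standing upright on the table at the start.
- pourer: Sugar pourer: round glass jar 62 mm in diameter and 82 mm high with a steel cone top, 114 mm high in all, 220 g. The origin is the centre of its underside, z up; standing upright on the table at the start.
- pot: White ceramic mustard pot with a lid: 62 mm in diameter (lid 64 mm, from 57 to 65 mm up), 76 mm high with its little knob, 200 g. The origin is the centre of its underside, z up; standing upright on the table at the start.
- picks: Toothpick holder: plain steel cylinder 48 mm in diameter, 60 mm high, picks showing 11 mm above it, 70 g. The origin is the centre of its underside, z up; standing upright on the table at the start.
- cruet: Square glass oil cruet: body 46 by 46 mm (sides along its x and y) and 78 mm high, narrow neck and cork to 108 mm, 180 g. The origin is the centre of its underside, z up; standing upright on the table at the start.
- flowers: Bystander: jar of red flowers, glass 60 mm in diameter and 85 mm high, sprigs to 180 mm. The origin is the centre of its underside, z up; standing upright on the table at the start.
- cup: Bystander: white coffee cup, 62 mm in diameter at the rim, 55 mm high. The origin is the centre of its underside, z up; standing upright on the table at the start.
- tumbler: Bystander: glass tumbler, 68 mm in diameter, 100 mm high, to the right of the work area. The origin is the centre of its underside, z up; standing upright on the table at the start.
- saucer: Bystander: white saucer, 120 mm in diameter, 16 mm high, to the left of the work area. The origin is the centre of its underside, z up; standing upright on the table at the start.

How it is judged:
On the way, in this order (a step that is already met when the one before it is completed fails the run):
1. the tray is pulled out from under the shelf, 150 mm or more (value of joint tray above 0.15 m), for 0.2 s.
2. every condiment piece present stands upright on the tray's floor (x of salt in the frame of tray_front between 0 and 0.2 m and y of salt in the frame of tray_front between -0.13 and 0.13 m and z of salt in the frame of tray_front between -0.006 and 0.01 m and angle between each of salt, mill, pourer, pot, picks, cruet's own z axis and vertical below 0.2 rad and linear speed of each of salt, mill, pourer, pot, picks, cruet below 0.05 m/s and x of mill in the frame of tray_front between 0 and 0.2 m and y of mill in the frame of tray_front between -0.13 and 0.13 m and z of mill in the frame of tray_front between -0.006 and 0.01 m and x of pourer in the frame of tray_front between 0 and 0.2 m and y of pourer in the frame of tray_front between -0.13 and 0.13 m and z of pourer in the frame of tray_front between -0.006 and 0.01 m and x of pot in the frame of tray_front between 0 and 0.2 m and y of pot in the frame of tray_front between -0.13 and 0.13 m and z of pot in the frame of tray_front between -0.006 and 0.01 m and x of picks in the frame of tray_front between 0 and 0.2 m and y of picks in the frame of tray_front between -0.13 and 0.13 m and z of picks in the frame of tray_front between -0.006 and 0.01 m and x of cruet in the frame of tray_front between 0 and 0.2 m and y of cruet in the frame of tray_front between -0.13 and 0.13 m and z of cruet in the frame of tray_front between -0.006 and 0.01 m), for 0.2 s.
3. the loaded tray is fully home (value of joint tray below 0.01 m), for 0.2 s.
At the end, for the whole second after the job is handed in: Every condiment present stands upright (0.2 rad) on the tray's floor, at rest; tray home within 10 mm; sign at rest astride the rail: its top 3-16 mm above the rail's axis, within 16 mm sideways and 75 mm along of its middle, tilt under 0.35 rad (all of step 2 and x of sign_top in the frame of rail_mid between -0.075 and 0.075 m and y of sign_top in the frame of rail_mid between -0.016 and 0.016 m and z of sign_top in the frame of rail_mid between 0.003 and 0.016 m and angle between sign's own z axis and vertical below 0.35 rad and linear speed of sign below 0.05 m/s and value of joint tray below 0.01 m); the robot touches nothing.
It fails at once if the flowers is knocked over or shifted more than 60 mm (distance of flowers from where it was at the start of the episode above 0.06 m or angle between flowers's own z axis and vertical above 0.6 rad).
It fails at once if the cup is knocked over or shifted more than 60 mm (distance of cup from where it was at the start of the episode above 0.06 m or angle between cup's own z axis and vertical above 0.6 rad).
It fails at once if the tumbler is knocked over or shifted more than 60 mm (distance of tumbler from where it was at the start of the episode above 0.06 m or angle between tumbler's own z axis and vertical above 0.6 rad).
It fails at once if the saucer is knocked over or shifted more than 60 mm (distance of saucer from where it was at the start of the episode above 0.06 m or angle between saucer's own z axis and vertical above 0.6 rad).
Of salt, mill, pourer, pot, picks, cruet only 3 to 5 are there at a start; the rules pass over those that are not, and their reading is None.
At some moment in a run one of pourer, pot, picks may be knocked a few centimetres aside while the robot is not near it.
It also fails if it takes over 210 s, if anything falls off the work surface, if the arm or the gripper's body presses on something with over 40 N, if the wrist force passes 120 N, or if a joint passes its speed limit or range.

### The arm

A 6-joint arm with a two-finger parallel gripper is mounted at the origin on the work surface. World frame = base frame: x ahead of the robot, y to its left, z up, the work surface at z = 0. Lengths are in m, angles in rad, forces in N, time in s.
With the tool pointing down it reaches from about 0.25 to 0.725 m from the base axis. Payload 4 kg.
Tool frame: the origin (TCP) lies at the very end of the fingers, on their centre line; the grasp point (between the pads) lies 19 mm behind it; z points along the fingers, y is the line along which they close (so a half turn about z gives the same grasp; the last joint's range is limited). The gripper opens to 85 mm and grips with 20 to 120 N. Pads are 22 mm wide; open, the fingers measure 114 mm over their backs; the gripper's body (76 mm by 85 mm) begins 54 mm behind the grasp point. The pads swing forward as they close: fully open they stand 13 mm farther back than shut.
Start: joints at [-1.342, 0.241, 0.005, 1.335, 0, 1.571], TCP at [0.113, -0.487, 0.231] pointing down, gripper open.
Joint ranges: [-2.72, 2.72], [-1.05, 1.87], [-1.09, 1.28], [-1.99, 2.15], [-1.42, 1.44], [-3.14, 3.14]. Speed limits (rad/s): [2.79, 2.79, 3.14, 3.14, 3.14, 3.14].

### API

Orientations are given as a unit quaternion [x, y, z, w].
In Python, from workcell import monitor, viewer, job gives the robot as it stands.
- The arm moves only by the tool arm_command, never from a script. Its argument "increments" is a list of rows, each an object of numbers: "dx", "dy", "dz": the shift along the tool's x, y, z in cm; "wx", "wy", "wz": the turn, a rotation vector about the tool's x, y, z in rad; "grip": the finger opening in cm, from 0 to 8.54. In form: [{"dx": .., "dy": .., "dz": .., "wx": .., "wy": .., "wz": .., "grip": ..}, ...]. A call has 1 to 10 rows; each row is the pose to reach, as a shift and turn from the pose commanded when the call began, along the tool's axes at that moment; what a row does not reach only later rows make up. A row lasts 1/10 s, in which the tool goes at most 50 mm and 8.59 degrees, less where a joint would pass 70% of its speed; a pose out of reach is approached as far as the arm can. A call with a gripper value outside its range is refused whole. The fingers move at their own pace and stop on an object; the grip force is fixed at half the most. Time passes only in rows, so rows that repeat a pose let the fingers close. It gives the time, the measured TCP pose, the force, the opening and the grip force at its end, in the units of the state.
- monitor.get_obs(): the state, without advancing time (a new reading comes with each control period).
- viewer.camera(name): name is "side" or "top" or "wrist"; returns (picture, depth): 480x640x3 uint8, red, green, blue; 480x640 float32, m along the optical axis (not along the pixel's ray), 0 where there is no reading.
- viewer.get_calibration(name): a dict with "fovy" (degrees; the focal length in pixels is half the picture's height over the tangent of half this angle, whatever the lens; pixels are square), "cx", "cy" (the principal point, pixels), "view" (4x4, takes a point from world to camera coordinates). Camera axes: x right, y up, looking along -z (the intrinsics and any distortion apply to the point x, -y, -z); pixel columns grow to the right and rows downward; lengths in m; the calibration is good to about 2 mm. A picture is of the moment at which its call begins: read the wrist's pose just before it. get_calibration takes no time and is no camera call; for the wrist camera it gives the pose at the moment of the call.
- job.job_done(): hands the job in; it is judged then, once.
The state is a dict: "clock": time; "joint_pos": joint angles; "joint_vel": joint speeds; "tau": joint torques, N m; "eef_pos": TCP position; "tool_rot": TCP orientation; "ft_force": force on the tool from outside, world axes, zero at the start; "ft_torque": the same for the moment, N m; "grip_width": finger opening in m; "grasp_force": force on a finger pad.
Only numpy, scipy, OpenCV 4.12 (cv2) and the standard library are available. Lean on these libraries where they do the work, as an engineer would, in place of code of your own. Each camera call takes 0.05 s, during which the arm holds its last target. There are 200 camera calls.

## Working session

There is one attempt and no reset: what is moved stays moved. The work goes in short steps, Python scripts to look and compute and a tool call to move; the robot and the scene stay as the last step left them, time stands still between calls to the robot, and variables do not carry over. Pictures are saved under pics/ and viewed, at most 14 in all, crops included, and the job is handed in when it is done.

Besides the shell and the picture viewer there is one more tool, called after ">>>" as name(argument=value, ...) on one line, values as JSON. arm_command: Moves the arm, as the interface text tells. Its arguments: {"type":"object","properties":{"increments":{"type":"array","items":{"type":"object","properties":{"dx":{"type":"number"},"dy":{"type":"number"},"dz":{"type":"number"},"wx":{"type":"number"},"wy":{"type":"number"},"wz":{"type":"number"},"grip":{"type":"number"}}}}},"required":["increments"]}

```bash
mkdir -p pics; cat > h.py <<'E'
import numpy as np, cv2
from workcell import monitor, viewer, job
def grab(n):
    c=viewer.get_calibration(n); im,d=viewer.camera(n); return c,im,d
def unproj(c,d,u,v,dd=None):
    f=240/np.tan(np.radians(c["fovy"])/2)
    z=d[int(v),int(u)] if dd is None else dd
    p=np.array([(u-c["cx"])/f*z,-(v-c["cy"])/f*z,-z,1])
    return (np.linalg.inv(np.array(c["view"]))@p)[:3]
def cloud(c,d):
    f=240/np.tan(np.radians(c["fovy"])/2)
    v,u=np.mgrid[0:480,0:640]
    P=np.stack([(u-c["cx"])/f*d,-(v-c["cy"])/f*d,-d,np.ones_like(d)],-1)
    W=(P@np.linalg.inv(np.array(c["view"])).T)[...,:3]; W[d==0]=np.nan
    return W
E
python3 - <<'E'
from h import *
import pickle
o=monitor.get_obs(); print(o)
for n in("top","side"):
    c,im,d=grab(n); print(n,c); cv2.imwrite(f"pics/{n}0.png",im[...,::-1]); pickle.dump((c,im,d),open(n+".pkl","wb"))
E
```

```text
{'clock': 0.0, 'joint_pos': array([-1.34197465e+00,  2.41455348e-01,  3.73410120e-03,  1.33521981e+00,
       -2.94562674e-06,  1.57083821e+00]), 'joint_vel': array([-0.00215319, -0.0001466 , -0.00131981,  0.00057308, -0.00040819,
       -0.00108336]), 'tau': array([ 1.01026173e-03, -3.72319043e+01,  2.52408153e+01,  1.68149936e-02,
        1.85698118e-04,  2.38213012e-06]), 'eef_pos': array([ 0.11326988, -0.48634788,  0.23039558]), 'tool_rot': array([ 9.93464035e-01,  1.14140532e-01, -1.23907874e-04, -1.06518075e-03]), 'ft_force': array([ 0.17607491, -0.76448886, -0.20119081]), 'ft_torque': array([-0.02543941, -0.02933293, -0.05789372]), 'grasp_force': 0.0, 'grip_width': 0.08554028203724903}
top {'fovy': 56.0207672655457, 'cx': 316.25367228871403, 'cy': 237.4942933515036, 'view': array([[ 0.02480011, -0.99956634,  0.01587714, -0.05442941],
       [ 0.99296714,  0.02646929,  0.11539339, -0.56175464],
       [-0.11576361,  0.01290371,  0.99319297, -1.22147901],
       [ 0.        ,  0.        ,  0.        ,  1.        ]])}
side {'fovy': 53.07018770822748, 'cx': 311.1766843236432, 'cy': 246.15011077332767, 'view': array([[ 0.99052059, -0.13721082, -0.00649292, -0.51818331],
       [ 0.09786186,  0.67171313,  0.73431909, -0.13041811],
       [-0.09639514, -0.72799359,  0.67877339, -1.50097552],
       [ 0.        ,  0.        ,  0.        ,  1.        ]])}
```

View pics/top0.png

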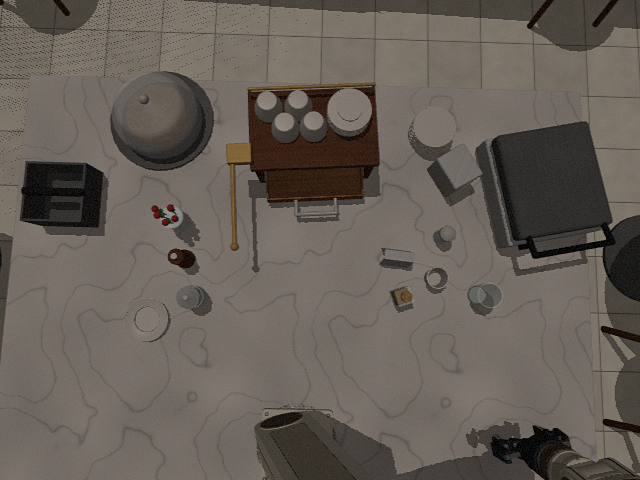

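View pics/side0.png

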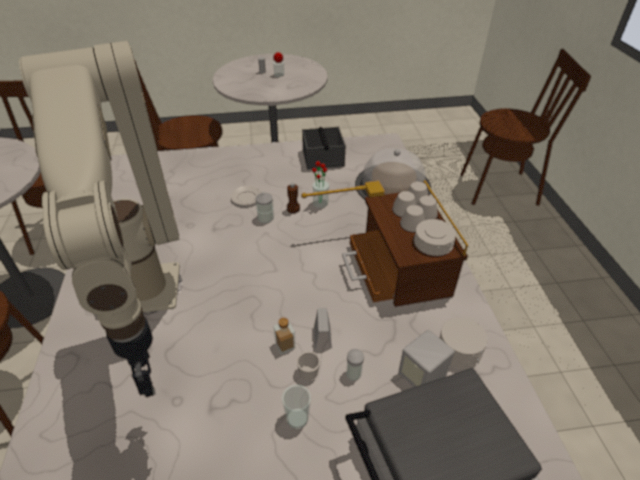

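Top picture: tray handle (317,208), rail (234,163–247), mill (181,257), pourer (190,297), flowers (168,215), saucer (147,320), sign (397,257), salt (446,234), cruet (402,297), cup (436,278), tumbler (485,295). No pot or picks are visible. In the side picture the sign stands at (322,325), the cruet at (284,335) and the salt at (355,365).

```bash
cat > meas.py <<'E'
from h import *
import pickle
from scipy import ndimage
c,im,d=pickle.load(open("top.pkl","rb")); W=cloud(c,d)
print("table z",np.nanmedian(W[340:400,200:400,2]), unproj(c,d,317,208), unproj(c,d,300,190))
cv2.imwrite("pics/a.png",cv2.resize(im[80:330,120:520,::-1],(800,500),interpolation=cv2.INTER_CUBIC))
B=dict(mill=(165,243,200,272),pourer=(172,282,210,312),salt=(433,220,462,248),cruet=(388,284,420,312),cup=(422,263,450,294),sign=(375,243,418,272),tumbler=(465,280,508,312),flowers=(145,200,190,232),rail=(226,170,243,252),handle=(290,196,345,222),saucer=(122,297,172,342))
for k,(u0,v0,u1,v1) in B.items():
    P=W[v0:v1,u0:u1].reshape(-1,3); P=P[P[:,2]>0.012]
    if len(P)==0: print(k,"none");continue
    print(k,len(P),"min",P.min(0).round(3),"max",P.max(0).round(3),"med",np.median(P,0).round(3))
for k in("rail","sign","handle"):
    u0,v0,u1,v1=B[k]; P=W[v0:v1,u0:u1].reshape(-1,3)
    P=P[P[:,2]>{"rail":.17,"sign":.07,"handle":.03}[k]]
    r=cv2.minAreaRect((P[:,:2]*1000).astype(np.float32)); print(k,r,P[:,2].max(),np.median(P[:,2]))
    print(cv2.fitLine((P[:,:2]).astype(np.float32),cv2.DIST_L2,0,.01,.01).ravel())
for uv in[(250,165),(376,168),(313,167),(267,198),(363,198)]: print(uv,unproj(c,d,*uv).round(3))
E
python3 meas.py
```

```text
table z -0.00030713891585054665 [ 0.65180203 -0.04038731  0.00234439] [0.69955386 0.00948187 0.01802145]
mill 394 min [0.472 0.3   0.013] max [0.52  0.347 0.122] med [0.494 0.316 0.099]
pourer 592 min [0.363 0.26  0.013] max [0.423 0.322 0.118] med [0.392 0.281 0.095]
salt 302 min [ 0.557 -0.415  0.014] max [ 0.598 -0.371  0.095] med [ 0.575 -0.385  0.086]
cruet 384 min [ 0.38  -0.303  0.014] max [ 0.435 -0.248  0.114] med [ 0.408 -0.269  0.078]
cup 263 min [ 0.431 -0.401  0.012] max [ 0.489 -0.342  0.061] med [ 0.462 -0.385  0.046]
sign 478 min [ 0.489 -0.303  0.012] max [ 0.54  -0.221  0.086] med [ 0.509 -0.262  0.078]
tumbler 624 min [ 0.385 -0.529  0.012] max [ 0.45  -0.462  0.106] med [ 0.417 -0.51   0.071]
flowers 675 min [0.57  0.315 0.012] max [0.632 0.379 0.18 ] med [0.596 0.336 0.086]
rail 417 min [0.509 0.151 0.181] max [0.708 0.18  0.198] med [0.602 0.166 0.19 ]
handle 524 min [ 0.62  -0.116  0.013] max [0.684 0.037 0.056] med [ 0.665 -0.035  0.046]
saucer 457 min [0.268 0.363 0.012] max [0.385 0.48  0.022] med [0.32  0.427 0.014]
rail ((608.229736328125, 165.01983642578125), (199.1519012451172, 17.675270080566406), 3.5800957679748535) 0.1976225311339026 0.18958878690096537
[0.99735636 0.07266589 0.6032437  0.16548055]
sign ((515.057861328125, -262.93743896484375), (80.99485778808594, 28.857084274291992), 84.08161163330078) 0.08646653420674433 0.07973628971699509
[ 0.09988808  0.9949987   0.51445454 -0.26210594]
handle ((650.7626953125, -41.19013214111328), (54.34528350830078, 151.89944458007812), 4.2749505043029785) 0.05631264975927586 0.046892755278180376
[ 0.07706642 -0.99702597  0.65091586 -0.03702826]
(250, 165) [0.723 0.132 0.18 ]
(376, 168) [ 0.776 -0.21  -0.002]
(313, 167) [ 0.724 -0.026  0.177]
(267, 198) [0.667 0.099 0.05 ]
(363, 198) [ 0.685 -0.172  0.003]
```

View pics/a.png

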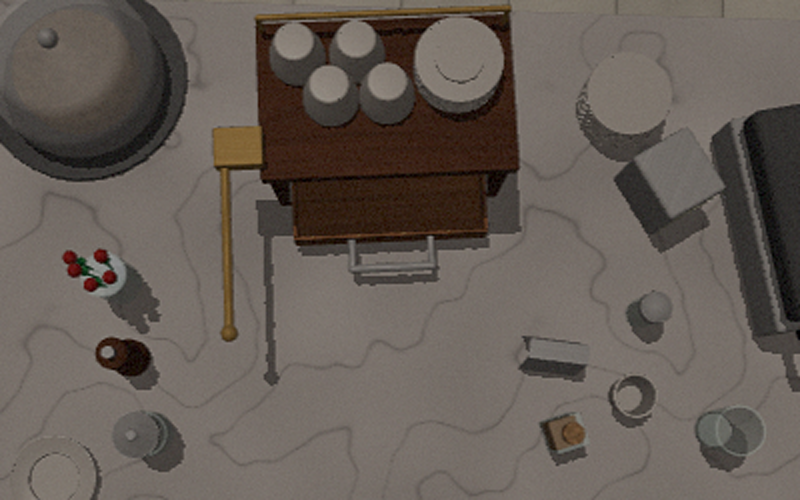

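The enlarged crop shows the same layout: handle bar at (393,266), which is full-frame (316,213), and the sign top at (558,350), seen edge-on, long side roughly along y. Next I refine the numbers.

```bash
cat >> h.py <<'E'
from scipy.spatial.transform import Rotation as R
def phi(o):
    m=R.from_quat(o["tool_rot"]).as_matrix(); return np.arctan2(m[1,0],m[0,0]),m
def go(x,y,z,ph,o=None,frm=None):
    """increments in cm / rad from current pose (or frm=(x,y,z,phi)) to the tool-down pose"""
    if frm is None:
        o=o or monitor.get_obs(); p=o["eef_pos"]; m=R.from_quat(o["tool_rot"]).as_matrix()
    else:
        p=np.array(frm[:3]); c,s=np.cos(frm[3]),np.sin(frm[3]); m=np.array([[c,s,0],[s,-c,0],[0,0,-1.]])
    c,s=np.cos(ph),np.sin(ph); t=np.array([[c,s,0],[s,-c,0],[0,0,-1.]])
    d=m.T@(np.array([x,y,z])-p)*100; w=R.from_matrix(m.T@t).as_rotvec()
    print("d",d.round(2),"w",w.round(3))
E
python3 - <<'E'
from h import *
import pickle
from scipy.optimize import least_squares
def fit(P,r):
    s=least_squares(lambda q:np.hypot(P[:,0]-q[0],P[:,1]-q[1])-r,P[:,:2].mean(0),loss="soft_l1",f_scale=.002); return s.x.round(4),np.abs(s.fun).mean().round(4)
for n in("top","side"):
    c,im,d=pickle.load(open(n+".pkl","rb")); W=cloud(c,d).reshape(-1,3)
    print(n,np.linalg.inv(c["view"])[:3,3].round(3))
    def sel(x,y,z0,z1,r=.05): return W[(np.hypot(W[:,0]-x,W[:,1]-y)<r)&(W[:,2]>z0)&(W[:,2]<z1)]
    for k,x,y,z0,z1,r in[("mill",.496,.322,.075,.104,.021),("pourer",.393,.291,.01,.08,.031),("salt",.577,-.393,.02,.082,.0215),("cup",.46,-.372,.03,.06,.03),("flowers",.6,.345,.01,.08,.03),("tumbler",.417,-.495,.02,.1,.034)]:
        P=sel(x,y,z0,z1); 
        if len(P)>10: print(k,len(P),fit(P,r))
    P=sel(.408,-.275,.015,.084); print("cruet",cv2.minAreaRect((P[:,:2]*1e3).astype(np.float32)))
    P=sel(.408,-.275,.09,.12,.04); print("cork",np.median(P,0))
    P=sel(.515,-.262,.076,.09,.06); print("sign",cv2.minAreaRect((P[:,:2]*1e3).astype(np.float32)),len(P))
    P=sel(.645,-.04,.037,.06,.1); P=P[P[:,0]<.665]; print("bar",len(P),np.median(P,0),P.min(0),P.max(0),cv2.fitLine(P[:,:2].astype(np.float32),2,0,.01,.01).ravel())
    P=sel(.53,.16,.17,.2,.12);  P=P[abs(P[:,1]-.166)<.03];print("rail",cv2.fitLine(P[:,:2].astype(np.float32),cv2.DIST_HUBER,0,.01,.01).ravel(),P.min(0))
go(.645,-.04,.15,1.644)
E
```

```text
top [ 0.418 -0.024  1.279]
mill 119 (array([0.4969, 0.3272]), np.float64(0.0025))
pourer 133 (array([0.3918, 0.2922]), np.float64(0.0004))
salt 103 (array([ 0.5789, -0.3936]), np.float64(0.0007))
cup 195 (array([ 0.4604, -0.3693]), np.float64(0.0025))
flowers 160 (array([0.6024, 0.3481]), np.float64(0.0007))
tumbler 537 (array([ 0.4173, -0.4916]), np.float64(0.0043))
cruet ((407.66387939453125, -276.12646484375), (46.30314254760742, 46.458309173583984), 19.291561126708984)
cork [ 0.40830084 -0.27493532  0.10774459]
sign ((514.4512329101562, -262.8843078613281), (80.91463470458984, 27.85994529724121), 84.36416625976562) 284
bar 266 [ 0.63147284 -0.0360671   0.04657646] [ 0.61953223 -0.0959217   0.03706226] [0.66499072 0.05543057 0.05525187] [ 0.01453404 -0.9998944   0.6359977  -0.03455108]
rail [0.9970879  0.07626106 0.5755126  0.16353525] [0.5089007  0.15072502 0.18126954]
side [ 0.381 -1.076  1.111]
mill 98 (array([0.5011, 0.3268]), np.float64(0.0028))
pourer 273 (array([0.3962, 0.292 ]), np.float64(0.0021))
salt 223 (array([ 0.5825, -0.3928]), np.float64(0.0011))
cup 300 (array([ 0.464 , -0.3749]), np.float64(0.0025))
flowers 191 (array([0.6069, 0.3477]), np.float64(0.0026))
tumbler 866 (array([ 0.4199, -0.5001]), np.float64(0.0044))
cruet ((411.86505126953125, -280.2833251953125), (46.678035736083984, 46.90769958496094), 17.96286392211914)
cork [ 0.41114743 -0.28304412  0.10603022]
sign ((518.742919921875, -263.8453063964844), (82.17027282714844, 26.5361385345459), 84.09024810791016) 222
bar 156 [ 0.63569363 -0.04090271  0.04524964] [ 0.62415716 -0.10097418  0.03705002] [0.66497192 0.02225124 0.0520567 ] [ 0.03417204 -0.999416    0.6384778  -0.04032166]
rail [0.9965831  0.08259585 0.58416635 0.16022849] [0.51287599 0.14312053 0.1759096 ]
d [ 61.91 -31.4    8.11] w [-2.000e-03 -1.000e-03 -1.415e+00]
```

>>> arm_command(increments=[{"dx": 60.7, "dy": -31.8, "dz": 8, "wz": -1.418, "grip": 4.0}, {"dx": 60.7, "dy": -31.8, "dz": 8, "wz": -1.418, "grip": 4.0}, {"dx": 60.7, "dy": -31.8, "dz": 8, "wz": -1.418, "grip": 4.0}, {"dx": 60.7, "dy": -31.8, "dz": 8, "wz": -1.418, "grip": 4.0}, {"dx": 60.7, "dy": -31.8, "dz": 8, "wz": -1.418, "grip": 4.0}, {"dx": 60.7, "dy": -31.8, "dz": 8, "wz": -1.418, "grip": 4.0}, {"dx": 60.7, "dy": -31.8, "dz": 8, "wz": -1.418, "grip": 4.0}, {"dx": 60.7, "dy": -31.8, "dz": 8, "wz": -1.418, "grip": 4.0}, {"dx": 60.7, "dy": -31.8, "dz": 8, "wz": -1.418, "grip": 4.0}, {"dx": 60.7, "dy": -31.8, "dz": 8, "wz": -1.418, "grip": 4.0}])

```text
validation failed for argument at $.in...
```

```bash
python3 -c "
from h import *
o=monitor.get_obs(); print(o['joint_pos'].round(2)); go(.632,-.039,.15,1.647); go(.632,-.039,.024,1.647)"
```

```text
[-1.34  0.24  0.    1.34  0.    1.57]
d [ 60.67 -31.8    8.11] w [-2.000e-03 -1.000e-03 -1.418e+00]
d [ 60.67 -31.77  20.71] w [-2.000e-03 -1.000e-03 -1.418e+00]
```

>>> arm_command(increments=[{"dx": 5, "dy": -2.6, "dz": 0.6, "wx": 0, "wy": 0, "wz": -0.12, "grip": 4.0}])

```text
clock: 0.2
eef_pos: [0.149, -0.4575, 0.2257]
tool_rot: [0.985, 0.171, -0.001, 0.001]
ft_force: [1.3, -0.5, -0.3]
grip_width: 0.0731
grasp_force: 0.0
```

>>> arm_command(increments=[{"dx": 58, "dy": -24, "dz": 7.5, "wx": 0, "wy": 0, "wz": -1.3, "grip": 4.0}, {"dx": 58, "dy": -24, "dz": 7.5, "wx": 0, "wy": 0, "wz": -1.3, "grip": 4.0}])

```text
clock: 0.4
eef_pos: [0.2249, -0.3864, 0.2135]
tool_rot: [0.947, 0.321, 0.0, -0.0]
ft_force: [0.6, -0.5, 0.0]
grip_width: 0.0439
grasp_force: 0.0
```

```bash
python3 -c "
from h import *
go(.632,-.039,.15,1.647)"
```

```text
d [53.43 -2.86  6.37] w [-0.    -0.001 -0.994]
```

>>> arm_command(increments=[{"dx": 53.4, "dy": -2.9, "dz": 6.4, "wx": 0, "wy": 0, "wz": -0.994, "grip": 4.0}, {"dx": 53.4, "dy": -2.9, "dz": 6.4, "wx": 0, "wy": 0, "wz": -0.994, "grip": 4.0}, {"dx": 53.4, "dy": -2.9, "dz": 6.4, "wx": 0, "wy": 0, "wz": -0.994, "grip": 4.0}, {"dx": 53.4, "dy": -2.9, "dz": 6.4, "wx": 0, "wy": 0, "wz": -0.994, "grip": 4.0}, {"dx": 53.4, "dy": -2.9, "dz": 6.4, "wx": 0, "wy": 0, "wz": -0.994, "grip": 4.0}, {"dx": 53.4, "dy": -2.9, "dz": 6.4, "wx": 0, "wy": 0, "wz": -0.994, "grip": 4.0}, {"dx": 53.4, "dy": -2.9, "dz": 6.4, "wx": 0, "wy": 0, "wz": -0.994, "grip": 4.0}, {"dx": 53.4, "dy": -2.9, "dz": 6.4, "wx": 0, "wy": 0, "wz": -0.994, "grip": 4.0}, {"dx": 53.4, "dy": -2.9, "dz": 6.4, "wx": 0, "wy": 0, "wz": -0.994, "grip": 4.0}, {"dx": 53.4, "dy": -2.9, "dz": 6.4, "wx": 0, "wy": 0, "wz": -0.994, "grip": 4.0}])

```text
clock: 1.4
eef_pos: [0.6041, -0.065, 0.1539]
tool_rot: [0.681, 0.732, -0.0, -0.0]
ft_force: [0.5, -0.7, 0.4]
grip_width: 0.0399
grasp_force: 0.0
```

```bash
python3 -c "
from h import *
o=monitor.get_obs(); print(o['joint_pos'].round(2),o['eef_pos']); go(.632,-.039,.15,1.647); go(.632,-.039,.024,1.647)
c,im,d=grab('wrist'); cv2.imwrite('pics/w1.png',im[...,::-1]); print(c)"
```

```text
[-0.11  0.49  0.17  1.25 -0.    1.39] [ 0.60410142 -0.06496099  0.15389294]
d [2.39 2.97 0.39] w [-0.001  0.    -0.004]
d [ 2.39  2.98 12.99] w [-0.001  0.    -0.004]
{'fovy': 69.38212321059233, 'cx': 323.1130242948603, 'cy': 238.33249530480046, 'view': array([[ 9.97294077e-01,  7.35109008e-02, -8.19673265e-04,
        -5.98607498e-01],
       [-7.00642520e-02,  9.47040447e-01, -3.13377395e-01,
         1.20871377e-01],
       [-2.22603909e-02,  3.12586849e-01,  9.49628315e-01,
        -2.72595655e-01],
       [ 0.00000000e+00,  0.00000000e+00,  0.00000000e+00,
         1.00000000e+00]])}
```

View pics/w1.png

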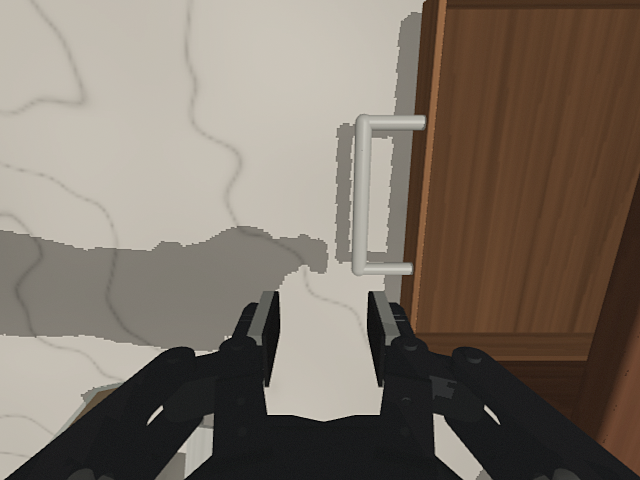

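The wrist view shows the handle bar from (363,122) to (358,268), the tray front wall at about x=425, and the open fingers at (270,330) and (378,330).

```bash
cat >> h.py <<'E'
def onplane(c,u,v,z):
    a=np.linalg.inv(np.array(c["view"])); f=240/np.tan(np.radians(c["fovy"])/2)
    r=a[:3,:3]@np.array([(u-c["cx"])/f,-(v-c["cy"])/f,-1]); return a[:3,3]+r*(z-a[2,3])/r[2]
E
python3 -c "
from h import *
c=viewer.get_calibration('wrist')
a=onplane(c,363,122,.042);b=onplane(c,358,268,.042);print(a,b,onplane(c,424,170,.052))
m=(a+b)/2; go(m[0],m[1],.024,1.647)
t=viewer.get_calibration('top'); 
for u,v in[(295,214),(338,212.5)]:print(onplane(t,u,v,.045))"
```

```text
[0.63150152 0.02427735 0.042     ] [ 0.64012654 -0.0843275   0.042     ] [ 0.67603473 -0.00379123  0.052     ]
d [ 2.66  2.84 12.77] w [ 0.002 -0.004  0.002]
[0.62544995 0.02063848 0.045     ]
[ 0.63293809 -0.09837344  0.045     ]
```

>>> arm_command(increments=[{"dx": 2.7, "dy": 2.8, "dz": 0, "wx": 0, "wy": 0, "wz": 0, "grip": 4.0}, {"dx": 2.7, "dy": 2.8, "dz": 4, "wx": 0, "wy": 0, "wz": 0, "grip": 4.0}, {"dx": 2.7, "dy": 2.8, "dz": 8, "wx": 0, "wy": 0, "wz": 0, "grip": 4.0}, {"dx": 2.7, "dy": 2.8, "dz": 11, "wx": 0, "wy": 0, "wz": 0, "grip": 4.0}, {"dx": 2.7, "dy": 2.8, "dz": 12.8, "wx": 0, "wy": 0, "wz": 0, "grip": 4.0}, {"dx": 2.7, "dy": 2.8, "dz": 12.8, "wx": 0, "wy": 0, "wz": 0, "grip": 1.0}, {"dx": 2.7, "dy": 2.8, "dz": 12.8, "wx": 0, "wy": 0, "wz": 0, "grip": 0.8}, {"dx": 2.7, "dy": 2.8, "dz": 12.8, "wx": 0, "wy": 0, "wz": 0, "grip": 0.8}, {"dx": 2.7, "dy": 2.8, "dz": 12.8, "wx": 0, "wy": 0, "wz": 0, "grip": 0.8}])

```text
clock: 2.35
eef_pos: [0.6292, -0.0377, 0.0268]
tool_rot: [0.681, 0.732, 0.0, 0.0]
ft_force: [1.5, -0.4, -8.4]
grip_width: 0.0101
grasp_force: 58.5
```

>>> arm_command(increments=[{"dx": 0, "dy": -1, "dz": 0, "wx": 0, "wy": 0, "wz": 0, "grip": 0.8}, {"dx": 0, "dy": -3, "dz": 0, "wx": 0, "wy": 0, "wz": 0, "grip": 0.8}, {"dx": 0, "dy": -6, "dz": 0, "wx": 0, "wy": 0, "wz": 0, "grip": 0.8}, {"dx": 0, "dy": -9, "dz": 0, "wx": 0, "wy": 0, "wz": 0, "grip": 0.8}, {"dx": 0, "dy": -12, "dz": 0, "wx": 0, "wy": 0, "wz": 0, "grip": 0.8}, {"dx": 0, "dy": -15, "dz": 0, "wx": 0, "wy": 0, "wz": 0, "grip": 0.8}, {"dx": 0, "dy": -17.5, "dz": 0, "wx": 0, "wy": 0, "wz": 0, "grip": 0.8}, {"dx": 0, "dy": -19, "dz": 0, "wx": 0, "wy": 0, "wz": 0, "grip": 0.8}, {"dx": 0, "dy": -20, "dz": 0, "wx": 0, "wy": 0, "wz": 0, "grip": 0.8}, {"dx": 0, "dy": -20, "dz": 0, "wx": 0, "wy": 0, "wz": 0, "grip": 0.8}])

```text
clock: 3.35
eef_pos: [0.4277, -0.0525, 0.0267]
tool_rot: [0.681, 0.732, -0.001, -0.001]
ft_force: [-2.4, -2.0, -12.1]
grip_width: 0.0097
grasp_force: 60.2
```

>>> arm_command(increments=[{"dx": 0, "dy": 0, "dz": 0, "wx": 0, "wy": 0, "wz": 0, "grip": 4.0}, {"dx": 0, "dy": 0, "dz": 0, "wx": 0, "wy": 0, "wz": 0, "grip": 4.0}, {"dx": 0, "dy": 0, "dz": 0, "wx": 0, "wy": 0, "wz": 0, "grip": 4.0}, {"dx": 0, "dy": 0, "dz": -4, "wx": 0, "wy": 0, "wz": 0, "grip": 4.0}, {"dx": 0, "dy": 0, "dz": -9, "wx": 0, "wy": 0, "wz": 0, "grip": 4.0}, {"dx": 0, "dy": 0, "dz": -14, "wx": 0, "wy": 0, "wz": 0, "grip": 8.5}, {"dx": 0, "dy": 0, "dz": -18, "wx": 0, "wy": 0, "wz": 0, "grip": 8.5}, {"dx": 0, "dy": 0, "dz": -20, "wx": 0, "wy": 0, "wz": 0, "grip": 8.5}, {"dx": 0, "dy": 0, "dz": -20, "wx": 0, "wy": 0, "wz": 0, "grip": 8.5}])

```text
clock: 4.25
eef_pos: [0.4329, -0.0522, 0.2313]
tool_rot: [0.681, 0.732, 0.003, 0.004]
ft_force: [-0.3, 0.5, 0.3]
grip_width: 0.0848
grasp_force: 0.0
```

```bash
python3 - <<'E'
from h import *
o=monitor.get_obs(); print(o['joint_pos'].round(2),o['eef_pos'])
c,im,d=grab('top'); cv2.imwrite('pics/t2.png',cv2.resize(im[130:330,150:510,::-1],(800,444),interpolation=cv2.INTER_CUBIC))
c2,im2,d2=grab('wrist'); cv2.imwrite('pics/w2.png',im2[...,::-1])
import pickle; pickle.dump((c,im,d,c2,im2,d2),open("t2.pkl","wb"))
ph=1.2; 
E
```

```text
[-0.12  0.11 -0.16  1.29  0.    1.38] [ 0.43293825 -0.05218755  0.23131042]
```

View pics/t2.png

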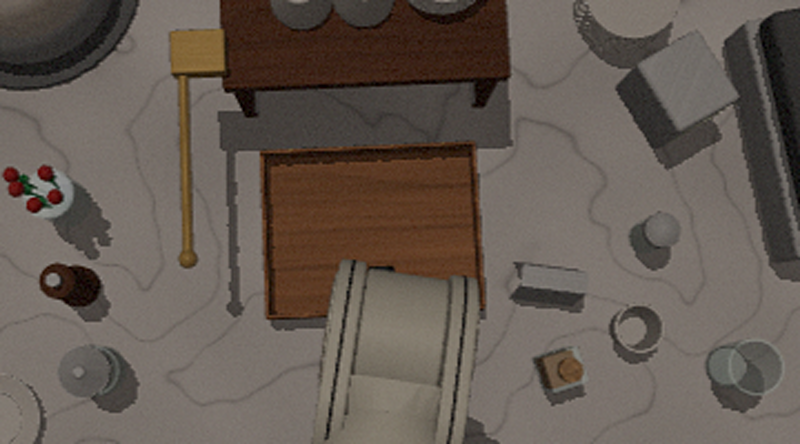

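The tray is out: its outer corners in this crop are TL (261,152), BL (268,318) and TR (474,145). All the other pieces are unmoved.

```bash
python3 - <<'E'
from h import *
c=viewer.get_calibration('top')
C={k:onplane(c,150+u/2.222,130+v/2.222,.052)[:2] for k,(u,v) in dict(TL=(261,152),BL=(268,318),TR=(474,145),BR=(484,310)).items()}
for k in C: print(k,C[k].round(4))
m=(C["TL"]+C["BL"]+C["TR"]+C["BR"])/4; d=C["TL"]-C["TR"]; print(np.linalg.norm(d),np.linalg.norm(C["TL"]-C["BL"]),"mid",m,"yaw",np.arctan2(-d[0],d[1]))
d=C["TL"]-C["BL"]; print(np.arctan2(d[1],d[0]))
E
```

```text
TL [0.6658 0.0977]
BL [0.4604 0.0815]
TR [ 0.6821 -0.1673]
BR [ 0.4768 -0.1821]
0.265422671978114 0.20605005665803203 mid [ 0.571258   -0.04256816] yaw 0.06153161462220073
0.07862187384331654
```

```bash
cat >> h.py <<'E'
TC=np.array([.573,-.040]);YAW=.077
def spot(tx,ty):
    c,s=np.cos(YAW),np.sin(YAW); return TC+[c*tx-s*ty,s*tx+c*ty]
PH=YAW+np.pi
E
python3 - <<'E'
from h import *
a=(.499,.327,.22,PH); go(*a)
s=spot(.05,.065);print(s); b=(.499,.327,.30,PH); go(s[0],s[1],.30,PH,frm=b)
s2=spot(-.05,.065);print(s2); go(.394,.292,.30,PH,frm=(s[0],s[1],.3,PH)); go(s2[0],s2[1],.30,PH,frm=(.394,.292,.3,PH))
E
```

```text
d [37.3   9.58  0.74] w [ 1.000e-03  2.000e-03 -1.576e+00]
[0.61785179 0.0286536 ]
d [ -9.55 -30.66   0.  ] w [0. 0. 0.]
[0.5181481  0.02096121]
d [20.29 27.98  0.  ] w [0. 0. 0.]
d [-10.29 -27.98   0.  ] w [0. 0. 0.]
```

>>> arm_command(increments=[{"dx": 37.3, "dy": 9.6, "dz": 0.7, "wx": 0, "wy": 0, "wz": -1.576, "grip": 8.5}, {"dx": 37.3, "dy": 9.6, "dz": 0.7, "wx": 0, "wy": 0, "wz": -1.576, "grip": 8.5}, {"dx": 37.3, "dy": 9.6, "dz": 0.7, "wx": 0, "wy": 0, "wz": -1.576, "grip": 8.5}, {"dx": 37.3, "dy": 9.6, "dz": 0.7, "wx": 0, "wy": 0, "wz": -1.576, "grip": 8.5}, {"dx": 37.3, "dy": 9.6, "dz": 0.7, "wx": 0, "wy": 0, "wz": -1.576, "grip": 8.5}, {"dx": 37.3, "dy": 9.6, "dz": 0.7, "wx": 0, "wy": 0, "wz": -1.576, "grip": 8.5}, {"dx": 37.3, "dy": 9.6, "dz": 0.7, "wx": 0, "wy": 0, "wz": -1.576, "grip": 8.5}, {"dx": 37.3, "dy": 9.6, "dz": 0.7, "wx": 0, "wy": 0, "wz": -1.576, "grip": 8.5}, {"dx": 37.3, "dy": 9.6, "dz": 0.7, "wx": 0, "wy": 0, "wz": -1.576, "grip": 8.5}, {"dx": 37.3, "dy": 9.6, "dz": 0.7, "wx": 0, "wy": 0, "wz": -1.576, "grip": 8.5}])

```text
clock: 5.35
eef_pos: [0.4974, 0.3282, 0.2164]
tool_rot: [-0.005, 1.0, -0.001, -0.002]
ft_force: [0.1, 0.1, 0.4]
grip_width: 0.0849
grasp_force: 0.0
```

```bash
python3 - <<'E'
from h import *
o=monitor.get_obs(); print(o["eef_pos"],o["joint_pos"].round(2)); go(.499,.327,.22,PH); go(.499,.327,.069,PH)
E
```

```text
[0.49739748 0.32816169 0.21644045] [0.58 0.44 0.26 1.39 0.   0.57]
d [-0.16 -0.12 -0.36] w [-0.003 -0.004 -0.067]
d [-0.22 -0.08 14.74] w [-0.003 -0.004 -0.067]
```

>>> arm_command(increments=[{"dx": -0.2, "dy": -0.1, "dz": 4, "wx": 0, "wy": 0, "wz": -0.067, "grip": 8.5}, {"dx": -0.2, "dy": -0.1, "dz": 8, "wx": 0, "wy": 0, "wz": -0.067, "grip": 8.5}, {"dx": -0.2, "dy": -0.1, "dz": 12, "wx": 0, "wy": 0, "wz": -0.067, "grip": 8.5}, {"dx": -0.2, "dy": -0.1, "dz": 14.7, "wx": 0, "wy": 0, "wz": -0.067, "grip": 8.5}, {"dx": -0.2, "dy": -0.1, "dz": 14.7, "wx": 0, "wy": 0, "wz": -0.067, "grip": 8.5}, {"dx": -0.2, "dy": -0.1, "dz": 14.7, "wx": 0, "wy": 0, "wz": -0.067, "grip": 4.0}, {"dx": -0.2, "dy": -0.1, "dz": 14.7, "wx": 0, "wy": 0, "wz": -0.067, "grip": 3.6}, {"dx": -0.2, "dy": -0.1, "dz": 14.7, "wx": 0, "wy": 0, "wz": -0.067, "grip": 3.6}, {"dx": -0.2, "dy": -0.1, "dz": 14.7, "wx": 0, "wy": 0, "wz": -0.067, "grip": 3.6}, {"dx": -0.2, "dy": -0.1, "dz": 14.7, "wx": 0, "wy": 0, "wz": -0.067, "grip": 3.6}])

```text
clock: 6.35
eef_pos: [0.502, 0.327, 0.0751]
tool_rot: [-0.034, 0.999, 0.001, 0.002]
ft_force: [-0.4, 1.0, 6.3]
grip_width: 0.0407
grasp_force: 60.7
```

>>> arm_command(increments=[{"dx": 0, "dy": 0, "dz": -2, "wx": 0, "wy": 0, "wz": 0, "grip": 3.6}, {"dx": 0, "dy": 0, "dz": -6, "wx": 0, "wy": 0, "wz": 0, "grip": 3.6}, {"dx": 0, "dy": 0, "dz": -10, "wx": 0, "wy": 0, "wz": 0, "grip": 3.6}, {"dx": 0, "dy": 0, "dz": -14, "wx": 0, "wy": 0, "wz": 0, "grip": 3.6}, {"dx": 0, "dy": 0, "dz": -18, "wx": 0, "wy": 0, "wz": 0, "grip": 3.6}, {"dx": 0, "dy": 0, "dz": -22, "wx": 0, "wy": 0, "wz": 0, "grip": 3.6}, {"dx": 0, "dy": 0, "dz": -23, "wx": 0, "wy": 0, "wz": 0, "grip": 3.6}])

```text
clock: 7.05
eef_pos: [0.5019, 0.3266, 0.3084]
tool_rot: [-0.034, 0.999, 0.002, 0.004]
ft_force: [0.1, -0.1, -1.2]
grip_width: 0.0403
grasp_force: 60.8
```

```bash
python3 - <<'E'
from h import *
o=monitor.get_obs(); print(o["eef_pos"],o["joint_pos"].round(2)); s=spot(.05,.065); go(*s,.30,PH);go(*s,.09,PH)
c,im,d=grab('side'); cv2.imwrite('pics/s3.png',im[80:330,150:480,::-1])
E
```

```text
[0.50188475 0.32664388 0.30840304] [ 0.58  0.43  0.47  1.6  -0.    0.51]
d [ -9.54 -30.52   0.79] w [ 0.004  0.008 -0.009]
d [ -9.37 -30.61  21.79] w [ 0.004  0.008 -0.009]
```

View pics/s3.png

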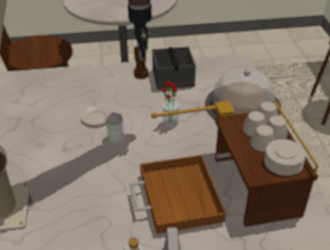

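The side crop shows the mill held upright in the gripper at (141,65), with the tray and everything else unmoved.

>>> arm_command(increments=[{"dx": -1, "dy": -3, "dz": 0, "wx": 0, "wy": 0, "wz": 0, "grip": 3.6}, {"dx": -2.3, "dy": -7.3, "dz": 0, "wx": 0, "wy": 0, "wz": 0, "grip": 3.6}, {"dx": -3.7, "dy": -12, "dz": 0, "wx": 0, "wy": 0, "wz": 0, "grip": 3.6}, {"dx": -5.2, "dy": -16.5, "dz": 0, "wx": 0, "wy": 0, "wz": 0, "grip": 3.6}, {"dx": -6.7, "dy": -21, "dz": 0, "wx": 0, "wy": 0, "wz": 0, "grip": 3.6}, {"dx": -8.2, "dy": -25.5, "dz": 0, "wx": 0, "wy": 0, "wz": 0, "grip": 3.6}, {"dx": -9.2, "dy": -29, "dz": 0, "wx": 0, "wy": 0, "wz": 0, "grip": 3.6}, {"dx": -9.5, "dy": -30.5, "dz": 0.8, "wx": 0, "wy": 0, "wz": 0, "grip": 3.6}, {"dx": -9.5, "dy": -30.5, "dz": 2.8, "wx": 0, "wy": 0, "wz": 0, "grip": 3.6}])

```text
clock: 8.0
eef_pos: [0.6169, 0.0254, 0.2736]
tool_rot: [-0.032, 0.999, -0.0, 0.0]
ft_force: [0.7, -0.0, -0.8]
grip_width: 0.0405
grasp_force: 61.0
```

>>> arm_command(increments=[{"dx": 0, "dy": 0, "dz": 4, "wx": 0, "wy": 0, "wz": 0, "grip": 3.6}, {"dx": 0, "dy": 0, "dz": 8, "wx": 0, "wy": 0, "wz": 0, "grip": 3.6}, {"dx": 0, "dy": 0, "dz": 12, "wx": 0, "wy": 0, "wz": 0, "grip": 3.6}, {"dx": 0, "dy": 0, "dz": 15, "wx": 0, "wy": 0, "wz": 0, "grip": 3.6}, {"dx": 0, "dy": 0, "dz": 17, "wx": 0, "wy": 0, "wz": 0, "grip": 3.6}, {"dx": 0, "dy": 0, "dz": 17, "wx": 0, "wy": 0, "wz": 0, "grip": 3.6}])

```text
clock: 8.6
eef_pos: [0.6114, 0.0286, 0.0988]
tool_rot: [-0.035, 0.999, 0.0, -0.006]
ft_force: [-0.3, 0.1, -2.0]
grip_width: 0.0408
grasp_force: 61.0
```

```bash
python3 - <<'E'
from h import *
s=spot(.05,.065); go(*s,.092,PH)
E
```

```text
d [-0.66 -0.04  0.67] w [ 0.001 -0.012 -0.008]
```

>>> arm_command(increments=[{"dx": 0, "dy": 0, "dz": 0.3, "wx": 0, "wy": -0.01, "wz": 0, "grip": 3.6}, {"dx": 0, "dy": 0, "dz": 0.6, "wx": 0, "wy": -0.01, "wz": 0, "grip": 3.6}, {"dx": 0, "dy": 0, "dz": 0.6, "wx": 0, "wy": -0.01, "wz": 0, "grip": 3.6}])

```text
clock: 8.9
eef_pos: [0.6166, 0.0283, 0.0997]
tool_rot: [-0.034, 0.999, 0.0, 0.006]
ft_force: [-0.3, -0.0, -1.1]
grip_width: 0.0407
grasp_force: 61.0
```

>>> arm_command(increments=[{"dx": 0, "dy": 0, "dz": 0, "wx": 0, "wy": 0, "wz": 0, "grip": 6.5}, {"dx": 0, "dy": 0, "dz": 0, "wx": 0, "wy": 0, "wz": 0, "grip": 6.5}, {"dx": 0, "dy": 0, "dz": 0, "wx": 0, "wy": 0, "wz": 0, "grip": 6.5}, {"dx": 0, "dy": 0, "dz": -2, "wx": 0, "wy": 0, "wz": 0, "grip": 6.5}, {"dx": 0, "dy": 0, "dz": -6, "wx": 0, "wy": 0, "wz": 0, "grip": 8.5}, {"dx": 0, "dy": 0, "dz": -11, "wx": 0, "wy": 0, "wz": 0, "grip": 8.5}, {"dx": 0, "dy": 0, "dz": -16, "wx": 0, "wy": 0, "wz": 0, "grip": 8.5}, {"dx": 0, "dy": 0, "dz": -18, "wx": 0, "wy": 0, "wz": 0, "grip": 8.5}])

```text
clock: 9.7
eef_pos: [0.6162, 0.028, 0.2855]
tool_rot: [-0.034, 0.999, 0.0, 0.01]
ft_force: [0.4, 0.6, 0.6]
grip_width: 0.0849
grasp_force: 0.0
```

```bash
python3 - <<'E'
from h import *
print(monitor.get_obs()["eef_pos"])
go(.394,.292,.27,PH); go(.394,.292,.049,PH,frm=(.394,.292,.27,PH))
c,im,d=grab('wrist'); cv2.imwrite('pics/w4.png',im[...,::-1])
E
```

```text
[0.61624367 0.02800947 0.2855435 ]
d [20.4  27.85  1.14] w [-0.     0.02  -0.009]
d [ 0.   0.  22.1] w [0. 0. 0.]
```

View pics/w4.png

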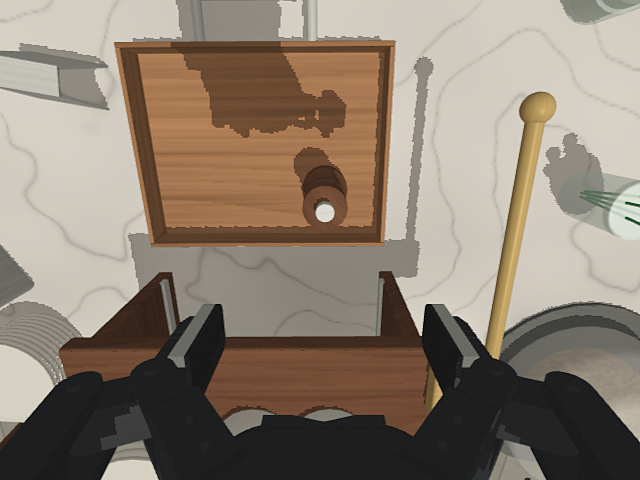

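The wrist view shows the mill standing in the tray's far-left area at (325,205).

>>> arm_command(increments=[{"dx": 20.4, "dy": 27.8, "dz": 1.1, "wx": 0, "wy": 0.015, "wz": 0, "grip": 8.5}, {"dx": 20.4, "dy": 27.8, "dz": 1.1, "wx": 0, "wy": 0.015, "wz": 0, "grip": 8.5}, {"dx": 20.4, "dy": 27.8, "dz": 1.1, "wx": 0, "wy": 0.015, "wz": 0, "grip": 8.5}, {"dx": 20.4, "dy": 27.8, "dz": 1.1, "wx": 0, "wy": 0.015, "wz": 0, "grip": 8.5}, {"dx": 20.4, "dy": 27.8, "dz": 1.1, "wx": 0, "wy": 0.015, "wz": 0, "grip": 8.5}, {"dx": 20.4, "dy": 27.8, "dz": 1.1, "wx": 0, "wy": 0.015, "wz": 0, "grip": 8.5}, {"dx": 20.4, "dy": 27.8, "dz": 1.1, "wx": 0, "wy": 0.015, "wz": 0, "grip": 8.5}, {"dx": 20.4, "dy": 27.8, "dz": 4, "wx": 0, "wy": 0.015, "wz": 0, "grip": 8.5}, {"dx": 20.4, "dy": 27.8, "dz": 6, "wx": 0, "wy": 0.015, "wz": 0, "grip": 8.5}, {"dx": 20.4, "dy": 27.8, "dz": 6, "wx": 0, "wy": 0.015, "wz": 0, "grip": 8.5}])

```text
clock: 10.75
eef_pos: [0.3903, 0.2907, 0.2141]
tool_rot: [-0.035, 0.999, -0.002, -0.005]
ft_force: [-0.2, 0.3, 0.0]
grip_width: 0.0851
grasp_force: 0.0
```

```bash
python3 - <<'E'
from h import *
import pickle
from scipy.optimize import least_squares
c,im,d=grab('side'); W=cloud(c,d).reshape(-1,3)
P=W[(np.hypot(W[:,0]-.394,W[:,1]-.292)<.09)&(W[:,2]>.015)&(W[:,2]<.08)]
s=least_squares(lambda q:np.hypot(P[:,0]-q[0],P[:,1]-q[1])-.031,P[:,:2].mean(0),loss="soft_l1",f_scale=.002); print(len(P),s.x)
print(monitor.get_obs()["eef_pos"]); go(.394,.292,.052,PH)
E
```

```text
249 [0.39625298 0.29161251]
[0.39145554 0.29098185 0.21573827]
d [-0.38  0.11 16.37] w [-0.002 -0.008 -0.008]
```

>>> arm_command(increments=[{"dx": -0.3, "dy": 0.1, "dz": 4, "wx": 0, "wy": 0, "wz": 0, "grip": 8.5}, {"dx": -0.3, "dy": 0.1, "dz": 8, "wx": 0, "wy": 0, "wz": 0, "grip": 8.5}, {"dx": -0.3, "dy": 0.1, "dz": 12, "wx": 0, "wy": 0, "wz": 0, "grip": 8.5}, {"dx": -0.3, "dy": 0.1, "dz": 15, "wx": 0, "wy": 0, "wz": 0, "grip": 8.5}, {"dx": -0.3, "dy": 0.1, "dz": 16.2, "wx": 0, "wy": 0, "wz": 0, "grip": 8.5}, {"dx": -0.3, "dy": 0.1, "dz": 16.2, "wx": 0, "wy": 0, "wz": 0, "grip": 8.5}, {"dx": -0.3, "dy": 0.1, "dz": 16.2, "wx": 0, "wy": 0, "wz": 0, "grip": 5.6}, {"dx": -0.3, "dy": 0.1, "dz": 16.2, "wx": 0, "wy": 0, "wz": 0, "grip": 5.6}, {"dx": -0.3, "dy": 0.1, "dz": 16.2, "wx": 0, "wy": 0, "wz": 0, "grip": 5.6}, {"dx": -0.3, "dy": 0.1, "dz": 16.2, "wx": 0, "wy": 0, "wz": 0, "grip": 5.6}])

```text
clock: 11.8
eef_pos: [0.3965, 0.2935, 0.0571]
tool_rot: [-0.034, 0.999, 0.001, -0.0]
ft_force: [1.3, -2.2, 6.2]
grip_width: 0.06
grasp_force: 66.0
```

>>> arm_command(increments=[{"dx": 0, "dy": 0, "dz": -2, "wx": 0, "wy": 0, "wz": 0, "grip": 5.6}, {"dx": 0, "dy": 0, "dz": -6, "wx": 0, "wy": 0, "wz": 0, "grip": 5.6}, {"dx": 0, "dy": 0, "dz": -10, "wx": 0, "wy": 0, "wz": 0, "grip": 5.6}, {"dx": 0, "dy": 0, "dz": -14, "wx": 0, "wy": 0, "wz": 0, "grip": 5.6}, {"dx": 0, "dy": 0, "dz": -18, "wx": 0, "wy": 0, "wz": 0, "grip": 5.6}, {"dx": 0, "dy": 0, "dz": -22, "wx": 0, "wy": 0, "wz": 0, "grip": 5.6}, {"dx": 0, "dy": 0, "dz": -23, "wx": 0, "wy": 0, "wz": 0, "grip": 5.6}, {"dx": 0, "dy": 0, "dz": -23, "wx": 0, "wy": 0, "wz": 0, "grip": 5.6}, {"dx": 0, "dy": 0, "dz": -23, "wx": 0, "wy": 0, "wz": 0, "grip": 5.6}])

```text
clock: 12.7
eef_pos: [0.395, 0.2922, 0.2831]
tool_rot: [-0.034, 0.999, -0.001, -0.004]
ft_force: [0.3, -0.6, -2.9]
grip_width: 0.0599
grasp_force: 65.9
```

```bash
python3 - <<'E'
from h import *
o=monitor.get_obs(); print(o["eef_pos"]); s=spot(-.05,.065); go(*s,.28,PH)
E
```

```text
[0.39504326 0.29220869 0.2831272 ]
d [-10.44 -27.9    0.27] w [-0.001 -0.007 -0.009]
```

>>> arm_command(increments=[{"dx": -1, "dy": -3, "dz": 0, "wx": 0, "wy": 0, "wz": 0, "grip": 5.6}, {"dx": -2.6, "dy": -7, "dz": 0, "wx": 0, "wy": 0, "wz": 0, "grip": 5.6}, {"dx": -4.3, "dy": -11.5, "dz": 0, "wx": 0, "wy": 0, "wz": 0, "grip": 5.6}, {"dx": -6, "dy": -16, "dz": 0, "wx": 0, "wy": 0, "wz": 0, "grip": 5.6}, {"dx": -7.7, "dy": -20.5, "dz": 0, "wx": 0, "wy": 0, "wz": 0, "grip": 5.6}, {"dx": -9.2, "dy": -24.5, "dz": 0, "wx": 0, "wy": 0, "wz": 0, "grip": 5.6}, {"dx": -10.2, "dy": -27.2, "dz": 0, "wx": 0, "wy": 0, "wz": 0, "grip": 5.6}, {"dx": -10.4, "dy": -27.9, "dz": 2, "wx": 0, "wy": 0, "wz": 0, "grip": 5.6}, {"dx": -10.4, "dy": -27.9, "dz": 6, "wx": 0, "wy": 0, "wz": 0, "grip": 5.6}, {"dx": -10.4, "dy": -27.9, "dz": 10, "wx": 0, "wy": 0, "wz": 0, "grip": 5.6}])

```text
clock: 13.7
eef_pos: [0.5169, 0.0206, 0.1808]
tool_rot: [-0.033, 0.999, 0.0, -0.004]
ft_force: [0.2, -0.7, -3.5]
grip_width: 0.0599
grasp_force: 66.3
```

>>> arm_command(increments=[{"dx": 0, "dy": 0, "dz": 4, "wx": 0, "wy": 0, "wz": 0, "grip": 5.6}, {"dx": 0, "dy": 0, "dz": 7.5, "wx": 0, "wy": 0, "wz": 0, "grip": 5.6}, {"dx": 0, "dy": 0, "dz": 9.5, "wx": 0, "wy": 0, "wz": 0, "grip": 5.6}, {"dx": 0, "dy": 0, "dz": 10.3, "wx": 0, "wy": 0, "wz": 0, "grip": 5.6}, {"dx": 0, "dy": 0, "dz": 10.3, "wx": 0, "wy": 0, "wz": 0, "grip": 5.6}, {"dx": 0, "dy": 0, "dz": 10.3, "wx": 0, "wy": 0, "wz": 0, "grip": 5.6}, {"dx": 0, "dy": 0, "dz": 10.3, "wx": 0, "wy": 0, "wz": 0, "grip": 5.6}])

```text
clock: 14.4
eef_pos: [0.5186, 0.0214, 0.0824]
tool_rot: [-0.034, 0.999, -0.0, -0.001]
ft_force: [0.3, 0.1, -3.0]
grip_width: 0.0603
grasp_force: 66.2
```

Measured 0.0824; the target is about 0.074.

>>> arm_command(increments=[{"dx": 0, "dy": 0, "dz": 0.4, "wx": 0, "wy": 0, "wz": 0, "grip": 5.6}, {"dx": 0, "dy": 0, "dz": 0.8, "wx": 0, "wy": 0, "wz": 0, "grip": 5.6}, {"dx": 0, "dy": 0, "dz": 0.8, "wx": 0, "wy": 0, "wz": 0, "grip": 5.6}, {"dx": 0, "dy": 0, "dz": 0.8, "wx": 0, "wy": 0, "wz": 0, "grip": 5.6}])

```text
clock: 14.8
eef_pos: [0.5185, 0.0214, 0.0741]
tool_rot: [-0.034, 0.999, -0.0, -0.001]
ft_force: [0.5, 0.5, 2.7]
grip_width: 0.0602
grasp_force: 66.2
```

>>> arm_command(increments=[{"dx": 0, "dy": 0, "dz": 0, "wx": 0, "wy": 0, "wz": 0, "grip": 8.2}, {"dx": 0, "dy": 0, "dz": 0, "wx": 0, "wy": 0, "wz": 0, "grip": 8.2}, {"dx": 0, "dy": 0, "dz": 0, "wx": 0, "wy": 0, "wz": 0, "grip": 8.2}, {"dx": 0, "dy": 0, "dz": -2, "wx": 0, "wy": 0, "wz": 0, "grip": 8.2}, {"dx": 0, "dy": 0, "dz": -6, "wx": 0, "wy": 0, "wz": 0, "grip": 8.5}, {"dx": 0, "dy": 0, "dz": -11, "wx": 0, "wy": 0, "wz": 0, "grip": 8.5}, {"dx": 0, "dy": 0, "dz": -16, "wx": 0, "wy": 0, "wz": 0, "grip": 8.5}, {"dx": 0, "dy": 0, "dz": -16, "wx": 0, "wy": 0, "wz": 0, "grip": 8.5}, {"dx": 0, "dy": 0, "dz": -16, "wx": 0, "wy": 0, "wz": 0, "grip": 8.5}])

```text
clock: 15.7
eef_pos: [0.5192, 0.0214, 0.2346]
tool_rot: [-0.034, 0.999, -0.0, -0.001]
ft_force: [-0.2, 0.1, -0.3]
grip_width: 0.085
grasp_force: 0.0
```

```bash
python3 - <<'E'
from h import *
from scipy.optimize import least_squares
print(monitor.get_obs()["eef_pos"])
c,im,d=grab('wrist'); cv2.imwrite('pics/w5.png',im[...,::-1])
go(.581,-.393,.20,PH); go(.581,-.393,.20,2.8)
for n in("side","top"):
    c,im,d=grab(n); W=cloud(c,d).reshape(-1,3)
    for k,x,y,z0,z1,r in[("salt",.581,-.393,.02,.08,.0215),("pourer",.518,.021,.03,.09,.031),("mill",.617,.028,.09,.12,.021)]:
        P=W[(np.hypot(W[:,0]-x,W[:,1]-y)<.05)&(W[:,2]>z0)&(W[:,2]<z1)]
        if len(P)<10: print(k,len(P)); continue
        s=least_squares(lambda q:np.hypot(P[:,0]-q[0],P[:,1]-q[1])-r,P[:,:2].mean(0),loss="soft_l1",f_scale=.002); print(k,len(P),s.x.round(4))
E
```

```text
[0.519164   0.02143262 0.23456343]
d [ -3.47 -41.77   3.26] w [ 0.    -0.005 -0.009]
d [ -3.47 -41.77   3.26] w [-0.001 -0.005  0.41 ]
salt 214 [ 0.5823 -0.3926]
pourer 278 [0.517  0.0198]
mill 104 [0.6163 0.0276]
salt 95 [ 0.5789 -0.3936]
pourer 0
mill 0
```

>>> arm_command(increments=[{"dx": -3.5, "dy": -41.8, "dz": 1, "wx": 0, "wy": 0, "wz": 0, "grip": 8.5}, {"dx": -3.5, "dy": -41.8, "dz": 1, "wx": 0, "wy": 0, "wz": 0, "grip": 8.5}, {"dx": -3.5, "dy": -41.8, "dz": 1, "wx": 0, "wy": 0, "wz": 0, "grip": 8.5}, {"dx": -3.5, "dy": -41.8, "dz": 1, "wx": 0, "wy": 0, "wz": 0, "grip": 8.5}, {"dx": -3.5, "dy": -41.8, "dz": 1, "wx": 0, "wy": 0, "wz": 0, "grip": 8.5}, {"dx": -3.5, "dy": -41.8, "dz": 2, "wx": 0, "wy": 0, "wz": 0, "grip": 8.5}, {"dx": -3.5, "dy": -41.8, "dz": 3.2, "wx": 0, "wy": 0, "wz": 0, "grip": 8.5}, {"dx": -3.5, "dy": -41.8, "dz": 3.2, "wx": 0, "wy": 0, "wz": 0, "grip": 8.5}, {"dx": -3.5, "dy": -41.8, "dz": 3.2, "wx": 0, "wy": 0, "wz": 0, "grip": 8.5}, {"dx": -3.5, "dy": -41.8, "dz": 3.2, "wx": 0, "wy": 0, "wz": 0, "grip": 8.5}])

```text
clock: 16.85
eef_pos: [0.5794, -0.3963, 0.1956]
tool_rot: [-0.032, 0.999, 0.002, -0.005]
ft_force: [0.5, -0.1, -0.4]
grip_width: 0.0851
grasp_force: 0.0
```

>>> arm_command(increments=[{"dx": 0, "dy": 0, "dz": 0, "wx": 0, "wy": 0, "wz": 0, "grip": 8.5}, {"dx": 0, "dy": 0, "dz": 0, "wx": 0, "wy": 0, "wz": 0, "grip": 8.5}, {"dx": 0, "dy": 0, "dz": 0, "wx": 0, "wy": 0, "wz": 0, "grip": 8.5}])

```text
clock: 17.15
eef_pos: [0.5818, -0.3918, 0.2014]
tool_rot: [-0.035, 0.999, -0.0, -0.002]
ft_force: [-0.3, -0.0, 0.4]
grip_width: 0.085
grasp_force: 0.0
```

```bash
python3 - <<'E'
from h import *
print(monitor.get_obs()["joint_pos"].round(2)); go(.581,-.393,.056,PH)
E
```

```text
[-0.59  0.68  0.62  1.51 -0.   -0.66]
d [ 0.02 -0.12 14.54] w [ 0.    -0.005 -0.007]
```

>>> arm_command(increments=[{"dx": 0, "dy": 0, "dz": 4, "wx": 0, "wy": 0, "wz": 0, "grip": 8.5}, {"dx": 0, "dy": 0, "dz": 8, "wx": 0, "wy": 0, "wz": 0, "grip": 8.5}, {"dx": 0, "dy": 0, "dz": 12, "wx": 0, "wy": 0, "wz": 0, "grip": 8.5}, {"dx": 0, "dy": 0, "dz": 14.5, "wx": 0, "wy": 0, "wz": 0, "grip": 8.5}, {"dx": 0, "dy": 0, "dz": 14.5, "wx": 0, "wy": 0, "wz": 0, "grip": 8.5}, {"dx": 0, "dy": 0, "dz": 14.5, "wx": 0, "wy": 0, "wz": 0, "grip": 8.5}, {"dx": 0, "dy": 0, "dz": 14.5, "wx": 0, "wy": 0, "wz": 0, "grip": 3.8}, {"dx": 0, "dy": 0, "dz": 14.5, "wx": 0, "wy": 0, "wz": 0, "grip": 3.8}, {"dx": 0, "dy": 0, "dz": 14.5, "wx": 0, "wy": 0, "wz": 0, "grip": 3.8}, {"dx": 0, "dy": 0, "dz": 14.5, "wx": 0, "wy": 0, "wz": 0, "grip": 3.8}])

```text
clock: 18.15
eef_pos: [0.5819, -0.3939, 0.0585]
tool_rot: [-0.034, 0.999, -0.001, -0.001]
ft_force: [-0.6, 1.1, 5.8]
grip_width: 0.0425
grasp_force: 60.4
```

>>> arm_command(increments=[{"dx": 0, "dy": 0, "dz": 0, "wx": 0, "wy": 0, "wz": 0, "grip": 3.8}, {"dx": 0, "dy": 0, "dz": 0, "wx": 0, "wy": 0, "wz": 0, "grip": 3.8}])

```text
clock: 18.35
eef_pos: [0.5819, -0.3939, 0.0585]
tool_rot: [-0.034, 0.999, -0.001, -0.001]
ft_force: [0.5, 0.9, 5.9]
grip_width: 0.0425
grasp_force: 60.4
```

>>> arm_command(increments=[{"dx": 0, "dy": 0, "dz": -2, "wx": 0, "wy": 0, "wz": 0, "grip": 3.8}, {"dx": 0, "dy": 0, "dz": -6, "wx": 0, "wy": 0, "wz": 0, "grip": 3.8}, {"dx": 0, "dy": 0, "dz": -10, "wx": 0, "wy": 0, "wz": 0, "grip": 3.8}, {"dx": 0, "dy": 0, "dz": -14, "wx": 0, "wy": 0, "wz": 0, "grip": 3.8}, {"dx": 0, "dy": 0, "dz": -18, "wx": 0, "wy": 0, "wz": 0, "grip": 3.8}, {"dx": 0, "dy": 0, "dz": -18, "wx": 0, "wy": 0, "wz": 0, "grip": 3.8}, {"dx": 0, "dy": 0, "dz": -18, "wx": 0, "wy": 0, "wz": 0, "grip": 3.8}, {"dx": 0, "dy": 0, "dz": -18, "wx": 0, "wy": 0, "wz": 0, "grip": 3.8}])

```text
clock: 19.15
eef_pos: [0.581, -0.3929, 0.2342]
tool_rot: [-0.034, 0.999, 0.001, -0.004]
ft_force: [-0.9, -0.4, -0.7]
grip_width: 0.0422
grasp_force: 61.0
```

```bash
python3 - <<'E'
from h import *
s=spot(.05,-.065); print(s); go(*s,.24,PH)
E
```

```text
[ 0.6278519  -0.10096121]
d [-6.66 28.8  -0.58] w [ 0.002 -0.007 -0.009]
```

>>> arm_command(increments=[{"dx": -0.7, "dy": 3, "dz": 0, "wx": 0, "wy": 0, "wz": 0, "grip": 3.8}, {"dx": -1.6, "dy": 7, "dz": 0, "wx": 0, "wy": 0, "wz": 0, "grip": 3.8}, {"dx": -2.7, "dy": 11.5, "dz": 0, "wx": 0, "wy": 0, "wz": 0, "grip": 3.8}, {"dx": -3.8, "dy": 16, "dz": 0, "wx": 0, "wy": 0, "wz": 0, "grip": 3.8}, {"dx": -4.8, "dy": 20.5, "dz": 0, "wx": 0, "wy": 0, "wz": 0, "grip": 3.8}, {"dx": -5.9, "dy": 25, "dz": 0, "wx": 0, "wy": 0, "wz": 0, "grip": 3.8}, {"dx": -6.6, "dy": 28, "dz": 0, "wx": 0, "wy": 0, "wz": 0, "grip": 3.8}, {"dx": -6.7, "dy": 28.8, "dz": 2, "wx": 0, "wy": 0, "wz": 0, "grip": 3.8}, {"dx": -6.7, "dy": 28.8, "dz": 6, "wx": 0, "wy": 0, "wz": 0, "grip": 3.8}, {"dx": -6.7, "dy": 28.8, "dz": 10, "wx": 0, "wy": 0, "wz": 0, "grip": 3.8}])

```text
clock: 20.15
eef_pos: [0.6277, -0.1003, 0.1333]
tool_rot: [-0.035, 0.999, -0.0, -0.003]
ft_force: [1.1, 0.1, -2.6]
grip_width: 0.0421
grasp_force: 61.2
```

>>> arm_command(increments=[{"dx": 0, "dy": 0, "dz": 3, "wx": 0, "wy": 0, "wz": 0, "grip": 3.8}, {"dx": 0, "dy": 0, "dz": 5, "wx": 0, "wy": 0, "wz": 0, "grip": 3.8}, {"dx": 0, "dy": 0, "dz": 5, "wx": 0, "wy": 0, "wz": 0, "grip": 3.8}, {"dx": 0, "dy": 0, "dz": 5, "wx": 0, "wy": 0, "wz": 0, "grip": 3.8}, {"dx": 0, "dy": 0, "dz": 5, "wx": 0, "wy": 0, "wz": 0, "grip": 3.8}])

```text
clock: 20.65
eef_pos: [0.6289, -0.1016, 0.0868]
tool_rot: [-0.034, 0.999, -0.0, -0.002]
ft_force: [0.4, -0.9, -1.1]
grip_width: 0.0424
grasp_force: 61.1
```

>>> arm_command(increments=[{"dx": 0, "dy": 0, "dz": 0.6, "wx": 0, "wy": 0, "wz": 0, "grip": 3.8}, {"dx": 0, "dy": 0, "dz": 1.1, "wx": 0, "wy": 0, "wz": 0, "grip": 3.8}, {"dx": 0, "dy": 0, "dz": 1.1, "wx": 0, "wy": 0, "wz": 0, "grip": 3.8}, {"dx": 0, "dy": 0, "dz": 1.1, "wx": 0, "wy": 0, "wz": 0, "grip": 3.8}])

```text
clock: 21.05
eef_pos: [0.6288, -0.1016, 0.0755]
tool_rot: [-0.034, 0.999, -0.0, -0.002]
ft_force: [0.5, -0.1, 2.2]
grip_width: 0.0422
grasp_force: 61.2
```

>>> arm_command(increments=[{"dx": 0, "dy": 0, "dz": 0, "wx": 0, "wy": 0, "wz": 0, "grip": 7}, {"dx": 0, "dy": 0, "dz": 0, "wx": 0, "wy": 0, "wz": 0, "grip": 7}, {"dx": 0, "dy": 0, "dz": 0, "wx": 0, "wy": 0, "wz": 0, "grip": 7}, {"dx": 0, "dy": 0, "dz": -2, "wx": 0, "wy": 0, "wz": 0, "grip": 7}, {"dx": 0, "dy": 0, "dz": -6, "wx": 0, "wy": 0, "wz": 0, "grip": 8.5}, {"dx": 0, "dy": 0, "dz": -11, "wx": 0, "wy": 0, "wz": 0, "grip": 8.5}, {"dx": 0, "dy": 0, "dz": -12, "wx": 0, "wy": 0, "wz": 0, "grip": 8.5}, {"dx": 0, "dy": 0, "dz": -12, "wx": 0, "wy": 0, "wz": 0, "grip": 8.5}, {"dx": 0, "dy": 0, "dz": -12, "wx": 0, "wy": 0, "wz": 0, "grip": 8.5}])

```text
clock: 21.95
eef_pos: [0.6281, -0.1013, 0.1935]
tool_rot: [-0.034, 0.999, 0.0, -0.003]
ft_force: [-0.0, -0.7, -0.5]
grip_width: 0.0851
grasp_force: 0.0
```

```bash
python3 - <<'E'
from h import *
go(.410,-.278,.19,np.pi+.325)
E
```

```text
d [ 22.96 -16.14   0.5 ] w [ 0.001 -0.006 -0.257]
```

>>> arm_command(increments=[{"dx": 23, "dy": -16.1, "dz": 0.4, "wx": 0, "wy": 0, "wz": -0.255, "grip": 8.5}, {"dx": 23, "dy": -16.1, "dz": 0.4, "wx": 0, "wy": 0, "wz": -0.255, "grip": 8.5}, {"dx": 23, "dy": -16.1, "dz": 0.4, "wx": 0, "wy": 0, "wz": -0.255, "grip": 8.5}, {"dx": 23, "dy": -16.1, "dz": 0.4, "wx": 0, "wy": 0, "wz": -0.255, "grip": 8.5}, {"dx": 23, "dy": -16.1, "dz": 0.4, "wx": 0, "wy": 0, "wz": -0.255, "grip": 8.5}, {"dx": 23, "dy": -16.1, "dz": 0.4, "wx": 0, "wy": 0, "wz": -0.255, "grip": 8.5}, {"dx": 23, "dy": -16.1, "dz": 0.4, "wx": 0, "wy": 0, "wz": -0.255, "grip": 8.5}, {"dx": 23, "dy": -16.1, "dz": 0.4, "wx": 0, "wy": 0, "wz": -0.255, "grip": 8.5}, {"dx": 23, "dy": -16.1, "dz": 0.4, "wx": 0, "wy": 0, "wz": -0.255, "grip": 8.5}])

```text
clock: 22.85
eef_pos: [0.4104, -0.2769, 0.1906]
tool_rot: [-0.161, 0.987, 0.001, -0.003]
ft_force: [0.6, -0.4, -0.1]
grip_width: 0.0849
grasp_force: 0.0
```

```bash
python3 - <<'E'
from h import *
print(monitor.get_obs()["eef_pos"])
c,im,d=grab('wrist'); cv2.imwrite('pics/w6.png',im[...,::-1]); go(.410,-.278,.042,np.pi+.325)
E
```

```text
[ 0.41038786 -0.27686239  0.19063161]
d [ 0.03 -0.13 14.89] w [ 0.003 -0.006 -0.   ]
```

View pics/w6.png

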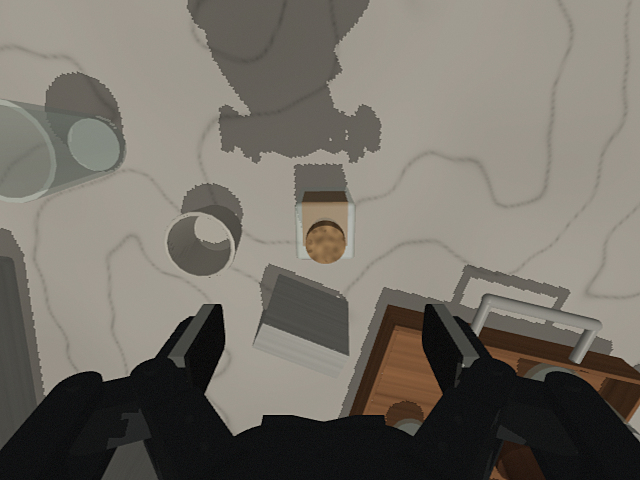

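The wrist view shows the cruet square to the gripper with its cork at (325,243). The cup is at (200,243), to the left, so I open to only 7 cm here.

>>> arm_command(increments=[{"dx": 0, "dy": -0.1, "dz": 3, "wx": 0, "wy": 0, "wz": 0, "grip": 7}, {"dx": 0, "dy": -0.1, "dz": 7, "wx": 0, "wy": 0, "wz": 0, "grip": 7}, {"dx": 0, "dy": -0.1, "dz": 11, "wx": 0, "wy": 0, "wz": 0, "grip": 7}, {"dx": 0, "dy": -0.1, "dz": 14, "wx": 0, "wy": 0, "wz": 0, "grip": 7}, {"dx": 0, "dy": -0.1, "dz": 14.7, "wx": 0, "wy": 0, "wz": 0, "grip": 7}, {"dx": 0, "dy": -0.1, "dz": 14.7, "wx": 0, "wy": 0, "wz": 0, "grip": 7}, {"dx": 0, "dy": -0.1, "dz": 14.7, "wx": 0, "wy": 0, "wz": 0, "grip": 4}, {"dx": 0, "dy": -0.1, "dz": 14.7, "wx": 0, "wy": 0, "wz": 0, "grip": 4}, {"dx": 0, "dy": -0.1, "dz": 14.7, "wx": 0, "wy": 0, "wz": 0, "grip": 4}, {"dx": 0, "dy": -0.1, "dz": 14.7, "wx": 0, "wy": 0, "wz": 0, "grip": 4}])

```text
clock: 23.9
eef_pos: [0.4115, -0.2796, 0.0468]
tool_rot: [-0.161, 0.987, -0.001, -0.001]
ft_force: [0.3, 0.4, 6.7]
grip_width: 0.0452
grasp_force: 63.0
```

>>> arm_command(increments=[{"dx": 0, "dy": 0, "dz": 0, "wx": 0, "wy": 0, "wz": 0, "grip": 4}, {"dx": 0, "dy": 0, "dz": 0, "wx": 0, "wy": 0, "wz": 0, "grip": 4}])

```text
clock: 24.1
eef_pos: [0.4115, -0.2796, 0.0468]
tool_rot: [-0.161, 0.987, -0.001, -0.001]
ft_force: [1.0, 0.6, 6.3]
grip_width: 0.0451
grasp_force: 63.0
```

>>> arm_command(increments=[{"dx": 0, "dy": 0, "dz": -2, "wx": 0, "wy": 0, "wz": 0, "grip": 4}, {"dx": 0, "dy": 0, "dz": -6, "wx": 0, "wy": 0, "wz": 0, "grip": 4}, {"dx": 0, "dy": 0, "dz": -10, "wx": 0, "wy": 0, "wz": 0, "grip": 4}, {"dx": 0, "dy": 0, "dz": -14, "wx": 0, "wy": 0, "wz": 0, "grip": 4}, {"dx": 0, "dy": 0, "dz": -18, "wx": 0, "wy": 0, "wz": 0, "grip": 4}, {"dx": 0, "dy": 0, "dz": -18, "wx": 0, "wy": 0, "wz": 0, "grip": 4}, {"dx": 0, "dy": 0, "dz": -18, "wx": 0, "wy": 0, "wz": 0, "grip": 4}, {"dx": 0, "dy": 0, "dz": -18, "wx": 0, "wy": 0, "wz": 0, "grip": 4}])

```text
clock: 24.9
eef_pos: [0.4097, -0.2781, 0.2234]
tool_rot: [-0.161, 0.987, 0.001, -0.004]
ft_force: [-0.2, 0.5, -2.5]
grip_width: 0.0455
grasp_force: 62.3
```

```bash
python3 - <<'E'
from h import *
s=spot(-.05,-.065); print(s); go(*s,.22,PH)
E
```

```text
[ 0.52814821 -0.1086536 ]
d [-16.61  12.3    0.28] w [ 0.003 -0.007  0.246]
```

>>> arm_command(increments=[{"dx": -2, "dy": 1.5, "dz": 0, "wx": 0, "wy": 0, "wz": 0.04, "grip": 4}, {"dx": -5.5, "dy": 4, "dz": 0, "wx": 0, "wy": 0, "wz": 0.1, "grip": 4}, {"dx": -9, "dy": 6.7, "dz": 0, "wx": 0, "wy": 0, "wz": 0.16, "grip": 4}, {"dx": -12.5, "dy": 9.3, "dz": 0, "wx": 0, "wy": 0, "wz": 0.22, "grip": 4}, {"dx": -15.5, "dy": 11.5, "dz": 0, "wx": 0, "wy": 0, "wz": 0.246, "grip": 4}, {"dx": -16.6, "dy": 12.3, "dz": 1, "wx": 0, "wy": 0, "wz": 0.246, "grip": 4}, {"dx": -16.6, "dy": 12.3, "dz": 5, "wx": 0, "wy": 0, "wz": 0.246, "grip": 4}, {"dx": -16.6, "dy": 12.3, "dz": 9, "wx": 0, "wy": 0, "wz": 0.246, "grip": 4}, {"dx": -16.6, "dy": 12.3, "dz": 12, "wx": 0, "wy": 0, "wz": 0.246, "grip": 4}, {"dx": -16.6, "dy": 12.3, "dz": 13.5, "wx": 0, "wy": 0, "wz": 0.246, "grip": 4}])

```text
clock: 25.9
eef_pos: [0.5239, -0.1089, 0.0837]
tool_rot: [-0.039, 0.999, 0.001, -0.007]
ft_force: [-0.0, 0.2, -1.7]
grip_width: 0.0452
grasp_force: 62.2
```

>>> arm_command(increments=[{"dx": 0, "dy": 0, "dz": 1, "wx": 0, "wy": 0, "wz": 0, "grip": 4}, {"dx": 0, "dy": 0, "dz": 1.5, "wx": 0, "wy": 0, "wz": 0, "grip": 4}, {"dx": 0, "dy": 0, "dz": 1.5, "wx": 0, "wy": 0, "wz": 0, "grip": 4}, {"dx": 0, "dy": 0, "dz": 1.5, "wx": 0, "wy": 0, "wz": 0, "grip": 4}, {"dx": 0, "dy": 0, "dz": 1.5, "wx": 0, "wy": 0, "wz": 0, "grip": 4}])

```text
clock: 26.4
eef_pos: [0.5291, -0.1096, 0.0753]
tool_rot: [-0.039, 0.999, -0.0, -0.001]
ft_force: [-0.1, -0.2, -2.0]
grip_width: 0.045
grasp_force: 62.2
```

>>> arm_command(increments=[{"dx": 0, "dy": 0, "dz": 0.6, "wx": 0, "wy": 0, "wz": 0, "grip": 4}, {"dx": 0, "dy": 0, "dz": 1.2, "wx": 0, "wy": 0, "wz": 0, "grip": 4}, {"dx": 0, "dy": 0, "dz": 1.2, "wx": 0, "wy": 0, "wz": 0, "grip": 4}, {"dx": 0, "dy": 0, "dz": 1.2, "wx": 0, "wy": 0, "wz": 0, "grip": 4}])

```text
clock: 26.8
eef_pos: [0.5303, -0.1094, 0.0638]
tool_rot: [-0.039, 0.999, -0.0, -0.0]
ft_force: [0.6, 1.1, 5.5]
grip_width: 0.045
grasp_force: 62.9
```

>>> arm_command(increments=[{"dx": 0, "dy": 0, "dz": 0, "wx": 0, "wy": 0, "wz": 0, "grip": 7}, {"dx": 0, "dy": 0, "dz": 0, "wx": 0, "wy": 0, "wz": 0, "grip": 7}, {"dx": 0, "dy": 0, "dz": 0, "wx": 0, "wy": 0, "wz": 0, "grip": 7}, {"dx": 0, "dy": 0, "dz": -2, "wx": 0, "wy": 0, "wz": 0, "grip": 7}, {"dx": 0, "dy": 0, "dz": -6, "wx": 0, "wy": 0, "wz": 0, "grip": 8.5}, {"dx": 0, "dy": 0, "dz": -11, "wx": 0, "wy": 0, "wz": 0, "grip": 8.5}, {"dx": 0, "dy": 0, "dz": -16, "wx": 0, "wy": 0, "wz": 0, "grip": 8.5}, {"dx": 0, "dy": 0, "dz": -16, "wx": 0, "wy": 0, "wz": 0, "grip": 4}, {"dx": 0, "dy": 0, "dz": -16, "wx": 0, "wy": 0, "wz": 0, "grip": 4}])

```text
clock: 27.7
eef_pos: [0.5298, -0.1095, 0.2235]
tool_rot: [-0.039, 0.999, -0.001, -0.001]
ft_force: [0.5, -0.3, -0.3]
grip_width: 0.0586
grasp_force: 0.0
```

```bash
python3 - <<'E'
from h import *
print(monitor.get_obs()["eef_pos"])
c,im,d=grab('side'); cv2.imwrite('pics/s7.png',cv2.resize(im[190:340,250:450,::-1],(800,600),interpolation=cv2.INTER_CUBIC)); go(.428,-.0525,.20,YAW+np.pi/2)
E
```

```text
[ 0.5298414  -0.10947987  0.22350217]
d [9.59 6.43 2.22] w [-0.004 -0.004  1.571]
```

View pics/s7.png

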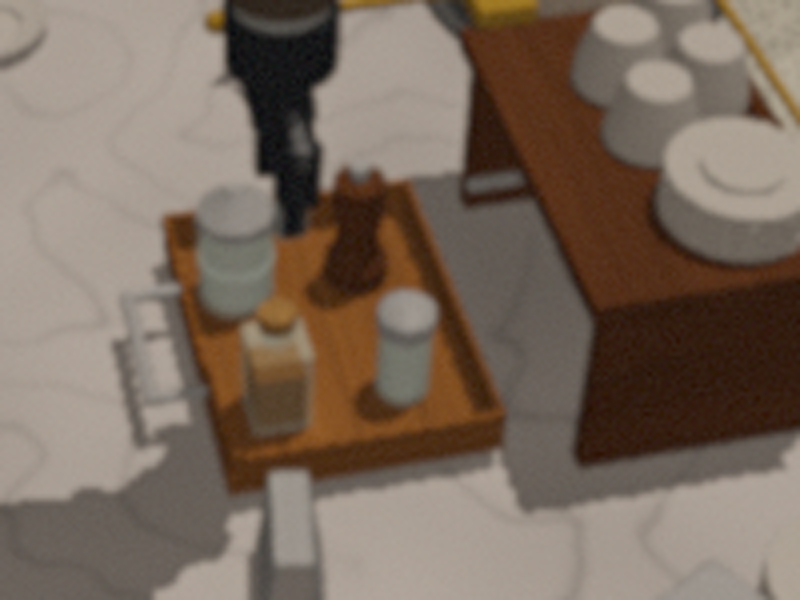

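The side crop shows the pourer (237,250), mill (358,230), cruet (277,365) and salt (405,345) all standing upright on the tray floor.

>>> arm_command(increments=[{"dx": 9.6, "dy": 6.4, "dz": 2, "wx": 0, "wy": 0, "wz": 1.571, "grip": 4}, {"dx": 9.6, "dy": 6.4, "dz": 2, "wx": 0, "wy": 0, "wz": 1.571, "grip": 4}, {"dx": 9.6, "dy": 6.4, "dz": 2, "wx": 0, "wy": 0, "wz": 1.571, "grip": 4}, {"dx": 9.6, "dy": 6.4, "dz": 2, "wx": 0, "wy": 0, "wz": 1.571, "grip": 4}, {"dx": 9.6, "dy": 6.4, "dz": 2, "wx": 0, "wy": 0, "wz": 1.571, "grip": 4}, {"dx": 9.6, "dy": 6.4, "dz": 2, "wx": 0, "wy": 0, "wz": 1.571, "grip": 4}, {"dx": 9.6, "dy": 6.4, "dz": 2, "wx": 0, "wy": 0, "wz": 1.571, "grip": 4}, {"dx": 9.6, "dy": 6.4, "dz": 2, "wx": 0, "wy": 0, "wz": 1.571, "grip": 4}, {"dx": 9.6, "dy": 6.4, "dz": 2, "wx": 0, "wy": 0, "wz": 1.571, "grip": 4}, {"dx": 9.6, "dy": 6.4, "dz": 2, "wx": 0, "wy": 0, "wz": 1.571, "grip": 4}])

```text
clock: 28.75
eef_pos: [0.4265, -0.0527, 0.2002]
tool_rot: [0.655, 0.755, -0.003, -0.004]
ft_force: [-0.5, 0.2, 0.2]
grip_width: 0.0402
grasp_force: 0.0
```

>>> arm_command(increments=[{"dx": 0, "dy": 0, "dz": 0, "wx": 0, "wy": 0, "wz": 0, "grip": 4}, {"dx": 0, "dy": 0, "dz": 0, "wx": 0, "wy": 0, "wz": 0, "grip": 4}, {"dx": 0, "dy": 0, "dz": 0, "wx": 0, "wy": 0, "wz": 0, "grip": 4}])

```text
clock: 29.05
eef_pos: [0.4277, -0.0528, 0.2018]
tool_rot: [0.652, 0.758, -0.002, -0.003]
ft_force: [-0.6, 0.6, 0.1]
grip_width: 0.04
grasp_force: 0.0
```

```bash
python3 - <<'E'
from h import *
print(monitor.get_obs()["eef_pos"])
c,im,d=grab('wrist'); cv2.imwrite('pics/w8.png',im[...,::-1]); go(.428,-.0525,.0255,YAW+np.pi/2)
E
```

```text
[ 0.42766094 -0.05280786  0.20177215]
d [1.000e-02 1.300e-01 1.765e+01] w [-0.006 -0.001  0.073]
```

View pics/w8.png

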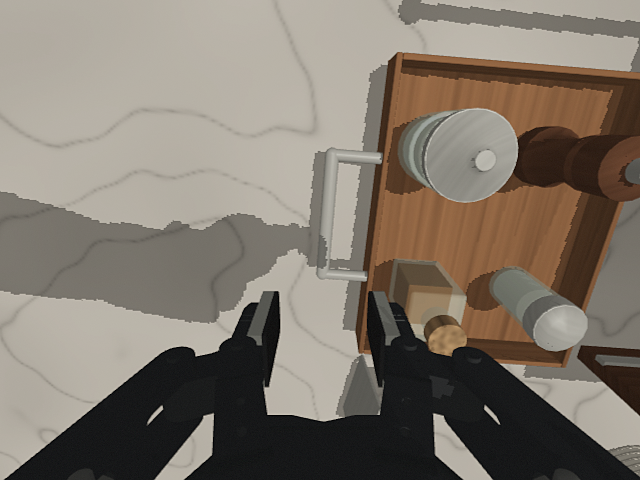

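The handle bar runs from (332,153) to (323,275) and all four pieces are still upright. I descend on the bar.

>>> arm_command(increments=[{"dx": 0, "dy": 0.1, "dz": 0, "wx": 0, "wy": 0, "wz": 0.073, "grip": 4}, {"dx": 0, "dy": 0.1, "dz": 4, "wx": 0, "wy": 0, "wz": 0.073, "grip": 4}, {"dx": 0, "dy": 0.1, "dz": 8, "wx": 0, "wy": 0, "wz": 0.073, "grip": 4}, {"dx": 0, "dy": 0.1, "dz": 12, "wx": 0, "wy": 0, "wz": 0.073, "grip": 4}, {"dx": 0, "dy": 0.1, "dz": 15, "wx": 0, "wy": 0, "wz": 0.073, "grip": 4}, {"dx": 0, "dy": 0.1, "dz": 17, "wx": 0, "wy": 0, "wz": 0.073, "grip": 4}, {"dx": 0, "dy": 0.1, "dz": 17.6, "wx": 0, "wy": 0, "wz": 0.073, "grip": 4}, {"dx": 0, "dy": 0.1, "dz": 17.6, "wx": 0, "wy": 0, "wz": 0.073, "grip": 4}, {"dx": 0, "dy": 0.1, "dz": 17.6, "wx": 0, "wy": 0, "wz": 0.073, "grip": 4}])

```text
clock: 30.0
eef_pos: [0.4293, -0.0529, 0.0275]
tool_rot: [0.68, 0.733, -0.001, -0.001]
ft_force: [0.8, -0.2, -0.6]
grip_width: 0.0398
grasp_force: 0.0
```

>>> arm_command(increments=[{"dx": 0, "dy": 0, "dz": 0, "wx": 0, "wy": 0, "wz": 0, "grip": 2.5}, {"dx": 0, "dy": 0, "dz": 0, "wx": 0, "wy": 0, "wz": 0, "grip": 1.8}, {"dx": 0, "dy": 0, "dz": 0, "wx": 0, "wy": 0, "wz": 0, "grip": 1.4}, {"dx": 0, "dy": 0, "dz": 0, "wx": 0, "wy": 0, "wz": 0, "grip": 1.0}, {"dx": 0, "dy": 0, "dz": 0, "wx": 0, "wy": 0, "wz": 0, "grip": 0.8}, {"dx": 0, "dy": 0, "dz": 0, "wx": 0, "wy": 0, "wz": 0, "grip": 0.8}])

```text
clock: 30.6
eef_pos: [0.4291, -0.0528, 0.0275]
tool_rot: [0.68, 0.733, -0.001, -0.001]
ft_force: [-0.5, 0.2, 5.9]
grip_width: 0.0097
grasp_force: 58.5
```

>>> arm_command(increments=[{"dx": 0, "dy": 0.3, "dz": 0, "wx": 0, "wy": 0, "wz": 0, "grip": 0.8}, {"dx": 0, "dy": 0.8, "dz": 0, "wx": 0, "wy": 0, "wz": 0, "grip": 0.8}, {"dx": 0, "dy": 1.5, "dz": 0, "wx": 0, "wy": 0, "wz": 0, "grip": 0.8}, {"dx": 0, "dy": 2.4, "dz": 0, "wx": 0, "wy": 0, "wz": 0, "grip": 0.8}, {"dx": 0, "dy": 3.4, "dz": 0, "wx": 0, "wy": 0, "wz": 0, "grip": 0.8}, {"dx": 0, "dy": 4.4, "dz": 0, "wx": 0, "wy": 0, "wz": 0, "grip": 0.8}, {"dx": 0, "dy": 5.4, "dz": 0, "wx": 0, "wy": 0, "wz": 0, "grip": 0.8}, {"dx": 0, "dy": 6.4, "dz": 0, "wx": 0, "wy": 0, "wz": 0, "grip": 0.8}, {"dx": 0, "dy": 7.4, "dz": 0, "wx": 0, "wy": 0, "wz": 0, "grip": 0.8}, {"dx": 0, "dy": 8.4, "dz": 0, "wx": 0, "wy": 0, "wz": 0, "grip": 0.8}])

```text
clock: 31.6
eef_pos: [0.5127, -0.0467, 0.0275]
tool_rot: [0.68, 0.733, -0.002, -0.001]
ft_force: [-2.9, -1.3, 9.0]
grip_width: 0.0099
grasp_force: 58.9
```

>>> arm_command(increments=[{"dx": 0, "dy": 1.0, "dz": 0, "wx": 0, "wy": 0, "wz": 0, "grip": 0.8}, {"dx": 0, "dy": 2.0, "dz": 0, "wx": 0, "wy": 0, "wz": 0, "grip": 0.8}, {"dx": 0, "dy": 3.0, "dz": 0, "wx": 0, "wy": 0, "wz": 0, "grip": 0.8}, {"dx": 0, "dy": 4.0, "dz": 0, "wx": 0, "wy": 0, "wz": 0, "grip": 0.8}, {"dx": 0, "dy": 5.0, "dz": 0, "wx": 0, "wy": 0, "wz": 0, "grip": 0.8}, {"dx": 0, "dy": 6.0, "dz": 0, "wx": 0, "wy": 0, "wz": 0, "grip": 0.8}, {"dx": 0, "dy": 7.0, "dz": 0, "wx": 0, "wy": 0, "wz": 0, "grip": 0.8}, {"dx": 0, "dy": 8.0, "dz": 0, "wx": 0, "wy": 0, "wz": 0, "grip": 0.8}, {"dx": 0, "dy": 9.0, "dz": 0, "wx": 0, "wy": 0, "wz": 0, "grip": 0.8}, {"dx": 0, "dy": 10.0, "dz": 0, "wx": 0, "wy": 0, "wz": 0, "grip": 0.8}])

```text
clock: 32.6
eef_pos: [0.6127, -0.0394, 0.0275]
tool_rot: [0.68, 0.733, -0.002, -0.001]
ft_force: [-3.2, -0.3, 8.8]
grip_width: 0.0101
grasp_force: 58.9
```

>>> arm_command(increments=[{"dx": 0, "dy": 0.7, "dz": 0, "wx": 0, "wy": 0, "wz": 0, "grip": 0.8}, {"dx": 0, "dy": 1.2, "dz": 0, "wx": 0, "wy": 0, "wz": 0, "grip": 0.8}, {"dx": 0, "dy": 1.5, "dz": 0, "wx": 0, "wy": 0, "wz": 0, "grip": 0.8}, {"dx": 0, "dy": 1.8, "dz": 0, "wx": 0, "wy": 0, "wz": 0, "grip": 0.8}, {"dx": 0, "dy": 1.8, "dz": 0, "wx": 0, "wy": 0, "wz": 0, "grip": 0.8}])

```text
clock: 33.1
eef_pos: [0.6314, -0.0381, 0.0276]
tool_rot: [0.68, 0.733, -0.001, -0.0]
ft_force: [-0.3, -0.6, 7.7]
grip_width: 0.0098
grasp_force: 59.0
```

Now I push slowly until the force shows the stop.

>>> arm_command(increments=[{"dx": 0, "dy": 0.3, "dz": 0, "wx": 0, "wy": 0, "wz": 0, "grip": 0.8}, {"dx": 0, "dy": 0.6, "dz": 0, "wx": 0, "wy": 0, "wz": 0, "grip": 0.8}, {"dx": 0, "dy": 0.9, "dz": 0, "wx": 0, "wy": 0, "wz": 0, "grip": 0.8}, {"dx": 0, "dy": 1.2, "dz": 0, "wx": 0, "wy": 0, "wz": 0, "grip": 0.8}])

```text
clock: 33.5
eef_pos: [0.6426, -0.0372, 0.0275]
tool_rot: [0.68, 0.733, -0.001, -0.001]
ft_force: [-2.2, -0.7, 8.8]
grip_width: 0.0095
grasp_force: 59.2
```

>>> arm_command(increments=[{"dx": 0, "dy": 0.2, "dz": 0, "wx": 0, "wy": 0, "wz": 0, "grip": 0.8}, {"dx": 0, "dy": 0.4, "dz": 0, "wx": 0, "wy": 0, "wz": 0, "grip": 0.8}])

```text
clock: 33.7
eef_pos: [0.6466, -0.0369, 0.0276]
tool_rot: [0.68, 0.733, -0.001, -0.001]
ft_force: [-2.2, -1.4, 9.2]
grip_width: 0.0096
grasp_force: 59.1
```

>>> arm_command(increments=[{"dx": 0, "dy": 0.2, "dz": 0, "wx": 0, "wy": 0, "wz": 0, "grip": 0.8}, {"dx": 0, "dy": 0.4, "dz": 0, "wx": 0, "wy": 0, "wz": 0, "grip": 0.8}])

```text
clock: 33.9
eef_pos: [0.6506, -0.0366, 0.0276]
tool_rot: [0.68, 0.733, -0.001, -0.001]
ft_force: [-1.7, 0.0, 9.6]
grip_width: 0.0099
grasp_force: 59.1
```

>>> arm_command(increments=[{"dx": 0, "dy": 0.2, "dz": 0, "wx": 0, "wy": 0, "wz": 0, "grip": 0.8}, {"dx": 0, "dy": 0.3, "dz": 0, "wx": 0, "wy": 0, "wz": 0, "grip": 0.8}])

```text
clock: 34.1
eef_pos: [0.6516, -0.0365, 0.0275]
tool_rot: [0.68, 0.733, -0.003, -0.002]
ft_force: [-8.4, -1.6, 13.6]
grip_width: 0.0098
grasp_force: 59.8
```

The stop is reached (−8.4 N). Release the handle and back off.

>>> arm_command(increments=[{"dx": 0, "dy": -0.1, "dz": 0, "wx": 0, "wy": 0, "wz": 0, "grip": 4}, {"dx": 0, "dy": -0.1, "dz": 0, "wx": 0, "wy": 0, "wz": 0, "grip": 4}, {"dx": 0, "dy": -0.1, "dz": 0, "wx": 0, "wy": 0, "wz": 0, "grip": 4}, {"dx": 0, "dy": -0.1, "dz": 0, "wx": 0, "wy": 0, "wz": 0, "grip": 4}, {"dx": 0, "dy": -0.1, "dz": -4, "wx": 0, "wy": 0, "wz": 0, "grip": 4}, {"dx": 0, "dy": -2, "dz": -8, "wx": 0, "wy": 0, "wz": 0, "grip": 4}, {"dx": 0, "dy": -5, "dz": -12, "wx": 0, "wy": 0, "wz": 0, "grip": 6}, {"dx": 0, "dy": -8, "dz": -15, "wx": 0, "wy": 0, "wz": 0, "grip": 6}, {"dx": 0, "dy": -8, "dz": -15, "wx": 0, "wy": 0, "wz": 0, "grip": 6}, {"dx": 0, "dy": -8, "dz": -15, "wx": 0, "wy": 0, "wz": 0, "grip": 6}])

```text
clock: 35.1
eef_pos: [0.5742, -0.0419, 0.177]
tool_rot: [0.68, 0.733, -0.001, -0.001]
ft_force: [-0.2, 0.0, 0.1]
grip_width: 0.0602
grasp_force: 0.0
```

```bash
python3 - <<'E'
from h import *
print(monitor.get_obs()["eef_pos"])
c,im,d=grab('side'); cv2.imwrite('pics/s9.png',cv2.resize(im[160:360,260:480,::-1],(660,600),interpolation=cv2.INTER_CUBIC))
W=cloud(c,d).reshape(-1,3)
P=W[(np.hypot(W[:,0]-.5165,W[:,1]+.263)<.07)&(W[:,2]>.074)&(W[:,2]<.09)]
print(cv2.minAreaRect((P[:,:2]*1e3).astype(np.float32)))
go(.5165,-.2633,.14,1.47)
E
```

```text
[ 0.57421981 -0.04192346  0.17699886]
((519.0733642578125, -263.7350158691406), (83.2105941772461, 26.76847267150879), 84.15337371826172)
d [-21.66  -7.37   3.59] w [-0.005  0.     0.176]
```

View pics/s9.png

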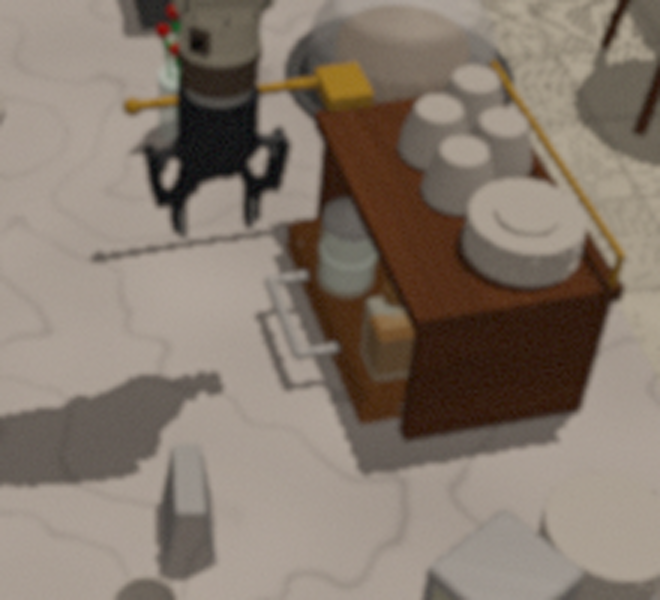

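The side crop shows the tray home with the pourer (347,250) and cruet (388,340) upright. The sign top is at (188,480). On to the sign.

>>> arm_command(increments=[{"dx": -21.7, "dy": -7.4, "dz": 2, "wx": 0, "wy": 0, "wz": 0.176, "grip": 6}, {"dx": -21.7, "dy": -7.4, "dz": 2, "wx": 0, "wy": 0, "wz": 0.176, "grip": 6}, {"dx": -21.7, "dy": -7.4, "dz": 2, "wx": 0, "wy": 0, "wz": 0.176, "grip": 6}, {"dx": -21.7, "dy": -7.4, "dz": 2, "wx": 0, "wy": 0, "wz": 0.176, "grip": 6}, {"dx": -21.7, "dy": -7.4, "dz": 3.6, "wx": 0, "wy": 0, "wz": 0.176, "grip": 6}, {"dx": -21.7, "dy": -7.4, "dz": 3.6, "wx": 0, "wy": 0, "wz": 0.176, "grip": 6}, {"dx": -21.7, "dy": -7.4, "dz": 3.6, "wx": 0, "wy": 0, "wz": 0.176, "grip": 6}, {"dx": -21.7, "dy": -7.4, "dz": 3.6, "wx": 0, "wy": 0, "wz": 0.176, "grip": 6}, {"dx": -21.7, "dy": -7.4, "dz": 3.6, "wx": 0, "wy": 0, "wz": 0.176, "grip": 6}, {"dx": -21.7, "dy": -7.4, "dz": 3.6, "wx": 0, "wy": 0, "wz": 0.176, "grip": 6}])

```text
clock: 36.15
eef_pos: [0.5168, -0.2627, 0.1406]
tool_rot: [0.741, 0.671, -0.002, -0.001]
ft_force: [-0.6, 0.4, -0.3]
grip_width: 0.0601
grasp_force: 0.0
```

```bash
python3 - <<'E'
from h import *
print(monitor.get_obs()["eef_pos"],phi(monitor.get_obs())[0]); go(.5165,-.2633,.058,1.47)
E
```

```text
[ 0.51678031 -0.26274499  0.1406011 ] 1.4718254159684585
d [-0.05  0.01  8.26] w [-0.004  0.001  0.002]
```

>>> arm_command(increments=[{"dx": 0, "dy": 0, "dz": 4, "wx": 0, "wy": 0, "wz": 0, "grip": 6}, {"dx": 0, "dy": 0, "dz": 7, "wx": 0, "wy": 0, "wz": 0, "grip": 6}, {"dx": 0, "dy": 0, "dz": 8.2, "wx": 0, "wy": 0, "wz": 0, "grip": 6}, {"dx": 0, "dy": 0, "dz": 8.2, "wx": 0, "wy": 0, "wz": 0, "grip": 6}, {"dx": 0, "dy": 0, "dz": 8.2, "wx": 0, "wy": 0, "wz": 0, "grip": 4.2}, {"dx": 0, "dy": 0, "dz": 8.2, "wx": 0, "wy": 0, "wz": 0, "grip": 3.6}, {"dx": 0, "dy": 0, "dz": 8.2, "wx": 0, "wy": 0, "wz": 0, "grip": 3.0}, {"dx": 0, "dy": 0, "dz": 8.2, "wx": 0, "wy": 0, "wz": 0, "grip": 2.4}, {"dx": 0, "dy": 0, "dz": 8.2, "wx": 0, "wy": 0, "wz": 0, "grip": 2.4}, {"dx": 0, "dy": 0, "dz": 8.2, "wx": 0, "wy": 0, "wz": 0, "grip": 2.4}])

```text
clock: 37.15
eef_pos: [0.5169, -0.2645, 0.0605]
tool_rot: [0.742, 0.671, -0.001, 0.0]
ft_force: [-0.9, -0.0, 5.3]
grip_width: 0.0286
grasp_force: 58.6
```

>>> arm_command(increments=[{"dx": 0, "dy": 0, "dz": -1, "wx": 0, "wy": 0, "wz": 0, "grip": 2.4}, {"dx": 0, "dy": 0, "dz": -4, "wx": 0, "wy": 0, "wz": 0, "grip": 2.4}, {"dx": 0, "dy": 0, "dz": -8, "wx": 0, "wy": 0, "wz": 0, "grip": 2.4}, {"dx": 0, "dy": 0, "dz": -12, "wx": 0, "wy": 0, "wz": 0, "grip": 2.4}, {"dx": 0, "dy": 0, "dz": -16, "wx": 0, "wy": 0, "wz": 0, "grip": 2.4}, {"dx": 0, "dy": 0, "dz": -20, "wx": 0, "wy": 0, "wz": 0, "grip": 2.4}, {"dx": 0, "dy": 0, "dz": -24, "wx": 0, "wy": 0, "wz": 0, "grip": 2.4}, {"dx": 0, "dy": 0, "dz": -24, "wx": 0, "wy": 0, "wz": 0, "grip": 2.4}, {"dx": 0, "dy": 0, "dz": -24, "wx": 0, "wy": 0, "wz": 0, "grip": 2.4}])

```text
clock: 38.05
eef_pos: [0.5172, -0.264, 0.2999]
tool_rot: [0.742, 0.67, -0.001, 0.0]
ft_force: [-0.5, 0.2, -2.0]
grip_width: 0.0283
grasp_force: 58.9
```

```bash
python3 - <<'E'
from h import *
print(monitor.get_obs()["eef_pos"]); go(.605,.1640,.30,PH)
E
```

```text
[ 0.51716707 -0.26399614  0.29993906]
d [43.47  4.42 -0.1 ] w [-0.003 -0.    -1.749]
```

>>> arm_command(increments=[{"dx": 4, "dy": 0.4, "dz": 0, "wx": 0, "wy": 0, "wz": -0.14, "grip": 2.4}, {"dx": 8.5, "dy": 0.9, "dz": 0, "wx": 0, "wy": 0, "wz": -0.28, "grip": 2.4}, {"dx": 13, "dy": 1.3, "dz": 0, "wx": 0, "wy": 0, "wz": -0.42, "grip": 2.4}, {"dx": 17.5, "dy": 1.8, "dz": 0, "wx": 0, "wy": 0, "wz": -0.56, "grip": 2.4}, {"dx": 22, "dy": 2.2, "dz": 0, "wx": 0, "wy": 0, "wz": -0.7, "grip": 2.4}, {"dx": 26, "dy": 2.6, "dz": 0, "wx": 0, "wy": 0, "wz": -0.84, "grip": 2.4}, {"dx": 30, "dy": 3, "dz": 0, "wx": 0, "wy": 0, "wz": -0.98, "grip": 2.4}, {"dx": 34, "dy": 3.4, "dz": 0, "wx": 0, "wy": 0, "wz": -1.12, "grip": 2.4}, {"dx": 37, "dy": 3.7, "dz": 0, "wx": 0, "wy": 0, "wz": -1.26, "grip": 2.4}, {"dx": 39, "dy": 4, "dz": 0, "wx": 0, "wy": 0, "wz": -1.4, "grip": 2.4}])

```text
clock: 39.05
eef_pos: [0.5948, 0.1226, 0.2951]
tool_rot: [0.131, 0.991, -0.001, -0.005]
ft_force: [0.7, -0.2, -1.1]
grip_width: 0.028
grasp_force: 58.9
```

```bash
python3 - <<'E'
from h import *
print(monitor.get_obs()["eef_pos"]); go(.605,.1640,.30,PH)
E
```

```text
[0.59484097 0.12261287 0.29511367]
d [ 0.1   4.26 -0.5 ] w [-0.002 -0.01  -0.341]
```

>>> arm_command(increments=[{"dx": 0, "dy": 2, "dz": 0, "wx": 0, "wy": 0, "wz": -0.12, "grip": 2.4}, {"dx": 0, "dy": 4, "dz": 0, "wx": 0, "wy": 0, "wz": -0.24, "grip": 2.4}, {"dx": 0, "dy": 4.2, "dz": 0, "wx": 0, "wy": 0, "wz": -0.345, "grip": 2.4}, {"dx": 0, "dy": 4.2, "dz": 0, "wx": 0, "wy": 0, "wz": -0.345, "grip": 2.4}, {"dx": 0, "dy": 4.2, "dz": 0, "wx": 0, "wy": 0, "wz": -0.345, "grip": 2.4}, {"dx": 0, "dy": 4.2, "dz": 0, "wx": 0, "wy": 0, "wz": -0.345, "grip": 2.4}, {"dx": 0, "dy": 4.2, "dz": 0, "wx": 0, "wy": 0, "wz": -0.345, "grip": 2.4}])

```text
clock: 39.75
eef_pos: [0.607, 0.16, 0.2975]
tool_rot: [-0.036, 0.999, -0.0, -0.003]
ft_force: [0.7, 0.8, -2.1]
grip_width: 0.0282
grasp_force: 58.9
```

```bash
python3 - <<'E'
from h import *
print(monitor.get_obs()["eef_pos"]); go(.605,.1640,.30,PH)
c,im,d=grab('wrist'); cv2.imwrite('pics/w10.png',im[...,::-1])
import pickle; pickle.dump((c,im,d),open("w10.pkl","wb"))
W=cloud(c,d); P=W.reshape(-1,3); P=P[(P[:,2]>.18)&(P[:,2]<.2)&(abs(P[:,1]-.164)<.03)&(P[:,0]>.45)&(P[:,0]<.72)]
print(len(P)); 
if len(P): print(P.min(0),P.max(0),cv2.fitLine(P[P[:,0]>.535][:,:2].astype(np.float32),cv2.DIST_HUBER,0,.01,.01).ravel())
E
```

```text
[0.60698777 0.16000145 0.29751759]
d [ 0.17  0.41 -0.25] w [-0.    -0.006 -0.006]
2386
[0.50979709 0.1502264  0.18359862] [0.60238062 0.17253313 0.19732833] [0.9970676  0.07652625 0.56717944 0.16412799]
```

View pics/w10.png

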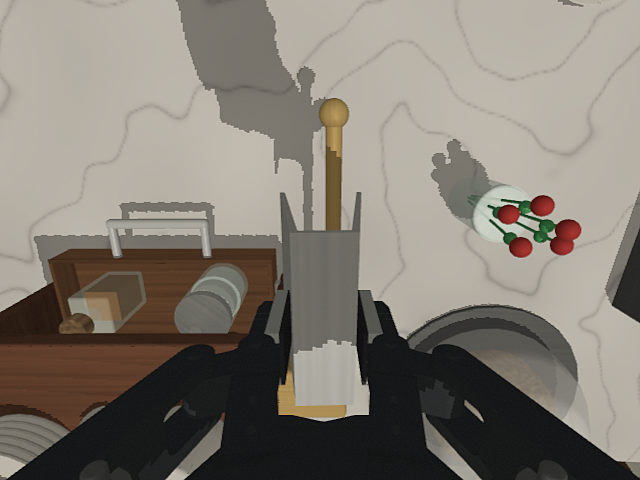

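The wrist view shows the sign held level (top edge from (290,232) to (358,232)) just left of the rail, whose ball is at (334,113). I measure the lateral offset within this one picture.

```bash
python3 - <<'E'
from h import *
import pickle
c,im,d=pickle.load(open("w10.pkl","rb")); W=cloud(c,d)
n=np.array([-np.sin(YAW),np.cos(YAW)])
lat=lambda P:P[...,:2]@n
for v in(240,255,270): 
    r=W[v,275:375]; ok=(r[:,2]>.29); print("sign",v,r[ok][:,2].min().round(4),r[ok][:,2].max().round(4),lat(r[ok]).min().round(4),lat(r[ok]).max().round(4),r[ok][:,0].mean().round(3))
for v in(150,180,210):
    r=W[v,310:350]; ok=(r[:,2]>.17)&(r[:,2]<.21); print("rail",v,r[ok][:,2].max().round(4),lat(r[ok]).min().round(4),lat(r[ok]).max().round(4),r[ok][:,0].mean().round(3))
for v in(200,):
    r=W[v,270:370]; ok=(r[:,2]>.22); print("legs",r[ok][:,2].round(3),lat(r[ok]).min(),lat(r[ok]).max())
print("tcp lat",lat(monitor.get_obs()["eef_pos"]),monitor.get_obs()["eef_pos"])
E
```

```text
sign 240 0.2976 0.319 0.0968 0.1259 0.569
sign 255 0.2931 0.3191 0.0961 0.126 0.575
sign 270 0.2972 0.3191 0.0967 0.1259 0.581
rail 150 0.1914 0.1146 0.126 0.544
rail 180 0.1917 0.1146 0.1255 0.565
rail 210 0.1916 0.1145 0.1258 0.587
legs [0.24  0.252 0.26  0.261 0.261 0.262 0.26  0.26  0.26  0.261 0.26  0.26
 0.261 0.261] 0.08715034728778338 0.13235852366055814
tcp lat 0.11293348372647564 [0.60708279 0.16010708 0.29770588]
```

>>> arm_command(increments=[{"dx": 0, "dy": 0.8, "dz": 0, "wx": 0, "wy": 0, "wz": 0, "grip": 2.4}, {"dx": 0, "dy": 0.8, "dz": 1.5, "wx": 0, "wy": 0, "wz": 0, "grip": 2.4}, {"dx": 0, "dy": 0.8, "dz": 3, "wx": 0, "wy": 0, "wz": 0, "grip": 2.4}, {"dx": 0, "dy": 0.8, "dz": 5, "wx": 0, "wy": 0, "wz": 0, "grip": 2.4}, {"dx": 0, "dy": 0.8, "dz": 7, "wx": 0, "wy": 0, "wz": 0, "grip": 2.4}, {"dx": 0, "dy": 0.8, "dz": 8, "wx": 0, "wy": 0, "wz": 0, "grip": 2.4}, {"dx": 0, "dy": 0.8, "dz": 9, "wx": 0, "wy": 0, "wz": 0, "grip": 2.4}, {"dx": 0, "dy": 0.8, "dz": 9, "wx": 0, "wy": 0, "wz": 0, "grip": 2.4}])

```text
clock: 40.6
eef_pos: [0.6055, 0.1687, 0.2064]
tool_rot: [-0.037, 0.999, -0.0, -0.004]
ft_force: [-0.2, -0.5, -1.1]
grip_width: 0.0283
grasp_force: 58.9
```

>>> arm_command(increments=[{"dx": 0, "dy": 0, "dz": 1, "wx": 0, "wy": 0, "wz": 0, "grip": 2.4}, {"dx": 0, "dy": 0, "dz": 2, "wx": 0, "wy": 0, "wz": 0, "grip": 2.4}, {"dx": 0, "dy": 0, "dz": 2.5, "wx": 0, "wy": 0, "wz": 0, "grip": 2.4}, {"dx": 0, "dy": 0, "dz": 2.5, "wx": 0, "wy": 0, "wz": 0, "grip": 2.4}])

```text
clock: 41.0
eef_pos: [0.6053, 0.1684, 0.1814]
tool_rot: [-0.037, 0.999, -0.0, -0.004]
ft_force: [1.6, 0.4, -0.4]
grip_width: 0.0285
grasp_force: 58.9
```

>>> arm_command(increments=[{"dx": 0, "dy": 0, "dz": 0.3, "wx": 0, "wy": 0, "wz": 0, "grip": 2.4}, {"dx": 0, "dy": 0, "dz": 0.6, "wx": 0, "wy": 0, "wz": 0, "grip": 2.4}, {"dx": 0, "dy": 0, "dz": 0.6, "wx": 0, "wy": 0, "wz": 0, "grip": 2.4}])

```text
clock: 41.3
eef_pos: [0.6058, 0.1686, 0.1764]
tool_rot: [-0.037, 0.999, -0.0, -0.003]
ft_force: [0.6, -0.4, -1.3]
grip_width: 0.0281
grasp_force: 58.9
```

>>> arm_command(increments=[{"dx": 0, "dy": 0, "dz": 0, "wx": 0, "wy": 0, "wz": 0, "grip": 3.5}, {"dx": 0, "dy": 0, "dz": 0, "wx": 0, "wy": 0, "wz": 0, "grip": 4.5}, {"dx": 0, "dy": 0, "dz": 0, "wx": 0, "wy": 0, "wz": 0, "grip": 5.2}, {"dx": 0, "dy": 0, "dz": 0, "wx": 0, "wy": 0, "wz": 0, "grip": 5.2}, {"dx": 0, "dy": 0, "dz": 0, "wx": 0, "wy": 0, "wz": 0, "grip": 5.2}, {"dx": 0, "dy": 0, "dz": -2, "wx": 0, "wy": 0, "wz": 0, "grip": 5.2}, {"dx": 0, "dy": 0, "dz": -5, "wx": 0, "wy": 0, "wz": 0, "grip": 5.2}, {"dx": 0, "dy": 0, "dz": -9, "wx": 0, "wy": 0, "wz": 0, "grip": 5.2}, {"dx": 0, "dy": 0, "dz": -13, "wx": 0, "wy": 0, "wz": 0, "grip": 5.2}, {"dx": 0, "dy": 0, "dz": -13, "wx": 0, "wy": 0, "wz": 0, "grip": 5.2}])

```text
clock: 42.3
eef_pos: [0.6089, 0.1693, 0.314]
tool_rot: [-0.037, 0.999, 0.001, 0.004]
ft_force: [0.4, -0.1, 0.4]
grip_width: 0.0515
grasp_force: 0.0
```

>>> arm_command(increments=[{"dx": 5, "dy": -1, "dz": 0, "wx": 0, "wy": 0, "wz": 0, "grip": 5.2}, {"dx": 10, "dy": -3, "dz": 0, "wx": 0, "wy": 0, "wz": 0, "grip": 5.2}, {"dx": 15, "dy": -5, "dz": 0, "wx": 0, "wy": 0, "wz": 0, "grip": 5.2}, {"dx": 20, "dy": -8, "dz": 0, "wx": 0, "wy": 0, "wz": 0, "grip": 5.2}, {"dx": 20, "dy": -8, "dz": 0, "wx": 0, "wy": 0, "wz": 0, "grip": 5.2}, {"dx": 20, "dy": -8, "dz": 0, "wx": 0, "wy": 0, "wz": 0, "grip": 5.2}, {"dx": 20, "dy": -8, "dz": 0, "wx": 0, "wy": 0, "wz": 0, "grip": 5.2}])

```text
clock: 43.0
eef_pos: [0.4134, 0.0743, 0.3079]
tool_rot: [-0.036, 0.999, 0.0, -0.002]
ft_force: [1.0, -0.5, -0.7]
grip_width: 0.0519
grasp_force: 0.0
```

```bash
python3 - <<'E'
from h import *
c,im,d=grab('wrist'); a=im[...,::-1]
c2,im2,d2=grab('side'); b=cv2.resize(im2[150:330,250:490,::-1],(640,480),interpolation=cv2.INTER_CUBIC)
cv2.imwrite('pics/f11.png',cv2.resize(np.hstack([a,b]),(800,300),interpolation=cv2.INTER_AREA))
W=cloud(c2,d2).reshape(-1,3); n=np.array([-np.sin(YAW),np.cos(YAW)])
P=W[(abs(W[:,0]-.607)<.06)&(abs(W[:,1]-.166)<.04)&(W[:,2]>.11)&(W[:,2]<.22)]
T=P[P[:,2]>.188]; print(len(P),P.min(0),P.max(0),np.median(T,0),(T[:,:2]@n).min(),(T[:,:2]@n).max())
E
```

```text
710 [0.54838987 0.13217537 0.11017457] [0.66503548 0.18753032 0.19806206] [0.60616269 0.16270254 0.19241646] 0.10021398775055486 0.13587345937088519
```

View pics/f11.png

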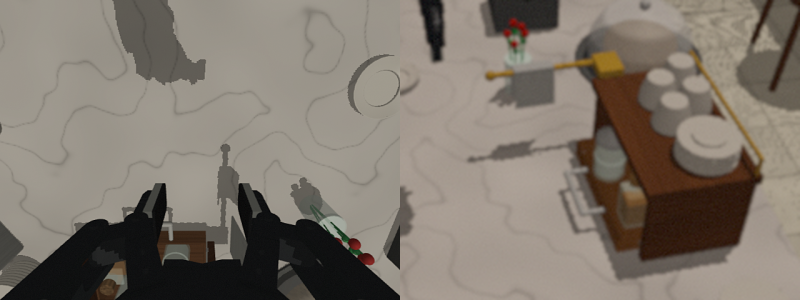

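The sign hangs level astride the rail: in the side view it is at about (533,80), with its top near z=0.194. The tray is home with the pourer and cruet upright, the flowers are standing, and the arm is clear.

```bash
python3 -c "
from h import *
print(job.job_done())"
```

```text
the job is handed in; nothing more can be done
None
```

The job is handed in at about 43 s: the salt, mill, pourer and cruet (pot and picks weren't on the table) were stood upright on the tray, which was pushed home to its stop, and the sign hangs astride the rail; the mill and salt were out of view under the shelf at the end, so I didn't see them after the push.

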